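# Put the clay tools back in the tool box, each with its own kind

### The arm

A 6-joint arm with a two-finger parallel gripper is mounted at the origin on the work surface. World frame = base frame: x ahead of the robot, y to its left, z up, the work surface at z = 0. Lengths are in m, angles in rad, forces in N, time in s.
With the tool pointing down it reaches from about 0.25 to 0.8 m from the base axis. Payload 3.9 kg.
Tool frame: the origin (TCP) lies on the centre line of the jaws, within the pads' length; the fingertips stand 8 mm ahead of it and the grasp point (between the pads) lies 11 mm behind it; y points along the fingers, z is the direction in which the jaws open and shut, and the axes are right-handed (so a half turn about y gives the same grasp; the last joint's range is limited). The gripper opens to 85 mm and grips with 20 to 120 N. Pads are 22 mm wide; open, the fingers measure 114 mm over their backs; the gripper's body (76 mm by 85 mm) begins 54 mm behind the grasp point. The pads swing forward as they close: fully open they stand 13 mm farther back than shut.
Start: joints at [1.279, 0.26, -0.138, 1.173, 0, 1.571], TCP at [0.151, 0.503, 0.239] pointing down, gripper open.
Joint ranges: [-2.78, 2.78], [-0.83, 1.72], [-1.28, 1.37], [-1.9, 2.12], [-1.57, 1.48], [-3.14, 3.14]. Speed limits (rad/s): [2.57, 2.57, 3.14, 3.14, 3.14, 3.14].

### API

Orientations are given as a rotation vector (axis times angle).
In Python, from plant import r, vision gives the robot as it stands.
- The arm moves only by the tool apply_moves, never from a script. Its argument "targets" is a list of rows, each a list of 6 numbers: the shift along the tool's x, y, z each as a share of 0.4 m, from -1 to 1, then the turn, a rotation vector about the tool's x, y, z each as a share of 30 degrees, from -1 to 1. In form: [[tx, ty, tz, wx, wy, wz], ...]. A call has 1 to 20 rows; each row shifts and turns the commanded pose from where the row before left it, along the tool's axes as they then stand; what a row does not reach is not made up. A row lasts 1/12 s, in which the tool goes at most 41.7 mm and 7.16 degrees, less where a joint would pass 70% of its speed; a pose out of reach is approached as far as the arm can. A call with a number of a shift or a turn outside -1 to 1 is refused whole. A call with a gripper value outside its range is refused whole. "jaw" is the closure, from 0 (fully open) to 1 (shut), set as the call begins (left out, the last holds). The fingers move at their own pace and stop on an object; the grip force is fixed at half the most. Time passes only in rows, so rows that do not move let the fingers close. It gives the time, the measured TCP pose, the force and the opening at its end, in the units of the state.
- r.read_state(): the state, without advancing time (a new reading comes with each control period).
- vision.capture(name): name is "scene" or "top" or "wrist"; returns the picture (480x640x3 uint8, blue, green, red); there is no depth.
- vision.get_calibration(name): a dict with "camera_matrix" (3x3 intrinsics, pixels), "dist_coeffs" ([k1, k2, p1, p2, k3] as OpenCV has them; the pictures are not rectified), "camera_from_world" (4x4, takes a point from world to camera coordinates). Camera axes: x right, y down, z forward; pixel columns grow to the right and rows downward; lengths in m; the calibration is good to about 2 mm. A picture is of the moment at which its call begins: read the wrist's pose just before it. get_calibration takes no time and is no camera call; for the wrist camera it gives the pose at the moment of the call.
- r.close_job(): hands the job in, once; it reports no verdict.
The state is a dict: "time_s": time; "q": joint angles; "joint_velocities": joint speeds; "effort": joint torques, N m; "ee_pos": TCP position; "ee_rot": TCP orientation; "ft_force": force on the tool from outside, world axes, zero at the start; "torque": the same for the moment, N m; "finger_gap": finger opening in m.
Only numpy, scipy, OpenCV 4.12 (cv2) and the standard library are available. Lean on these libraries where they do the work, as an engineer would, in place of code of your own. Each camera call takes 0.05 s, during which the arm holds its last target.

### The job

Tidy up after modelling: put the four clay tools from the table back into the tool box, each into the insert tray that already holds its own kind - the loop tool and the modelling knife laid lengthwise in their trays, the kidney rib flat with the other rib, the clay stamp standing upright in its tray. The paintbrush and the plaster medallion do not belong in the box: leave them where they lie.

Things in the scene. Friction and masses are not known exactly. Their poses are not given: they have to be found in the camera images.
- loop_tool: Wire-loop clay tool lying on the table, 130 mm long: light wood handle 13 mm square (own x -65 to +13 mm), brass ferrule, flat pear-shaped loop of steel wire 26 mm wide (to x = +65). Origin: mid-length, underside; x along it to the loop, z up. About 30 g, balances near x = -10 mm: grip it there, across.
- modelling_knife: Boxwood modelling knife lying on the table, 131 mm long: wood bar 14 mm wide, 10 mm thick in the middle 60 mm, flat rounded blade 18 mm wide at its +x end, slim point at -x. Origin: mid-length, underside; x along it, z up. About 30 g; grip it across the middle.
- kidney_rib: Kidney-shaped rib of light wood lying flat on the table, a plate 90 x 40 mm, 10 mm thick, with a shallow hollow in its -y edge and a small dark hanging hole. Origin: centre of its underside; x along its length, y across, z up. About 35 g; grip it low, across the 40 mm.
- clay_stamp: Turned wooden clay stamp standing on the table, 55 mm tall: round foot 34 mm across and 14 mm high, above it a round handle 24 mm across with a rounded top. Origin: centre of its underside, z up. About 50 g.
- paintbrush: Look-alike, leave it: flat paintbrush lying on the table, 131 mm long, black handle about 9 mm thick, brass ferrule, brown bristles 16 mm wide. Origin: mid-length, underside; x along it to the bristles.
- medallion: Look-alike, leave it: oval plaster medallion (a finished cast) lying flat, 82 x 50 mm, 10 mm thick, raised flower in the middle to about 16 mm. Origin: centre of its underside; x along its length.
- loop_tray: Grey insert tray, fixed, 110 (own x) x 160 (own y) mm, rim 26 mm high; walls and floor 3 mm. Origin: centre of its underside, 3 mm above the table. One of four equal trays, two by two in any order in a flat steel box (rim 30 mm above the table). It already holds another loop tool (square loop, 13 mm high), loose and lengthwise by its -x wall at x = -34 mm; free space is around x = +14 mm.
- knife_tray: Grey insert tray, fixed, 110 (own x) x 160 (own y) mm, rim 26 mm high; walls and floor 3 mm. Origin: centre of its underside, 3 mm above the table. One of four equal trays, two by two in any order in a flat steel box (rim 30 mm above the table). It already holds another modelling knife (10 mm high), loose and lengthwise by its -x wall at x = -36 mm; free space is around x = +14 mm.
- rib_tray: Grey insert tray, fixed, 110 (own x) x 160 (own y) mm, rim 26 mm high; walls and floor 3 mm. Origin: centre of its underside, 3 mm above the table. One of four equal trays, two by two in any order in a flat steel box (rim 30 mm above the table). It already holds another kidney rib (98 x 40 x 10 mm), loose, flat and lengthwise in its middle; ribs are stacked flat on one another.
- stamp_tray: Grey insert tray, fixed, 110 (own x) x 160 (own y) mm, rim 26 mm high; walls and floor 3 mm. Origin: centre of its underside, 3 mm above the table. One of four equal trays, two by two in any order in a flat steel box (rim 30 mm above the table). It already holds another stamp (square foot 32 mm, 55 mm tall), loose, standing near its -y end at y = -48 mm; free space is around y = +28 mm.
Things that resemble listed ones, but are neither listed nor needed, are in the scene too. What is shaped like the kidney_rib but blue or purple is not meant.

How it is judged:
At the end, for the whole second after the job is handed in: Each tool rests inside its kind's tray. Loop tool, knife: within 20 mm of the middle along, 50 across, lengthwise within 0.35 rad. Rib: 60 along, 40 across, flat within 0.45 rad. Stamp: 70 along, 45 across, upright within 0.2 rad. Brush and medallion moved under 20 mm (x of loop_tool in the frame of loop_tray between -0.05 and 0.05 m and y of loop_tool in the frame of loop_tray between -0.02 and 0.02 m and z of loop_tool in the frame of loop_tray below 0.03 m and linear speed of each of loop_tool, modelling_knife, kidney_rib, clay_stamp below 0.02 m/s and angular speed of each of loop_tool, modelling_knife, kidney_rib, clay_stamp below 0.3 rad/s and angle between the x axis of loop_tool and the y axis of loop_tray, either way round below 0.35 rad and x of modelling_knife in the frame of knife_tray between -0.05 and 0.05 m and y of modelling_knife in the frame of knife_tray between -0.02 and 0.02 m and z of modelling_knife in the frame of knife_tray below 0.03 m and angle between the x axis of modelling_knife and the y axis of knife_tray, either way round below 0.35 rad and x of kidney_rib in the frame of rib_tray between -0.04 and 0.04 m and y of kidney_rib in the frame of rib_tray between -0.06 and 0.06 m and z of kidney_rib in the frame of rib_tray below 0.03 m and angle between kidney_rib's own z axis and vertical below 0.45 rad and x of clay_stamp in the frame of stamp_tray between -0.045 and 0.045 m and y of clay_stamp in the frame of stamp_tray between -0.07 and 0.07 m and z of clay_stamp in the frame of stamp_tray below 0.012 m and angle between clay_stamp's own z axis and vertical below 0.2 rad and distance of each of paintbrush, medallion from where it was at the start of the episode below 0.02 m); the robot touches nothing.
It fails at once if the paintbrush is moved more than 20 mm from where it lay (distance of paintbrush from where it was at the start of the episode above 0.02 m).
It fails at once if the medallion is moved more than 20 mm from where it lay (distance of medallion from where it was at the start of the episode above 0.02 m).
It also fails if it takes over 102 s, if anything falls off the work surface, if the arm or the gripper's body presses on something with over 40 N, if the wrist force passes 120 N, or if a joint passes its speed limit or range.

## Working session

There is one attempt and no reset: what is moved stays moved. The work goes in short steps, Python scripts to look and compute and a tool call to move; the robot and the scene stay as the last step left them, time stands still between calls to the robot, and variables do not carry over. Pictures are saved under pics/ and viewed, and the job is handed in when it is done.

Besides the shell and the picture viewer there is one more tool, called after ">>>" as a command line: name --pt "numbers of a row" for each row, then --argument value for the rest. apply_moves: Moves the arm, as the interface text tells. Shift numbers are shares of 0.4 m and turn numbers shares of 30 degrees, none past 1 either way. Its arguments: {"type":"object","properties":{"targets":{"type":"array"},"jaw":{"type":"number"}},"required":["targets"]}

```bash
ls; mkdir -p pics
python3 - <<'E'
from plant import r, vision
import cv2
print(r.read_state())
for n in ("top","scene"):
    im=vision.capture(n); cv2.imwrite(f"pics/{n}0.png",im)
    c=vision.get_calibration(n); print(n,c)
E
```

```text
pics
{'time_s': 0.0, 'q': array([ 1.27901368e+00,  2.60680650e-01, -1.39352466e-01,  1.17269384e+00,
        2.51698712e-06,  1.57082659e+00]), 'joint_velocities': array([-0.0003367 ,  0.00136026,  0.00124307, -0.00078008, -0.00094572,
       -0.00122085]), 'effort': array([ 2.73968508e-03, -4.05678105e+01,  2.53924191e+01,  1.88626698e-02,
       -2.43556445e-05,  5.84358503e-06]), 'ee_pos': array([0.15083281, 0.50218417, 0.23847293]), 'ee_rot': array([-1.56054641,  0.2293254 , -0.22887925]), 'ft_force': array([-0.35228199,  0.10533894,  0.62565563]), 'torque': array([ 0.03678429, -0.01983362,  0.03406434]), 'finger_gap': 0.08547619833982088}
top {'camera_matrix': array([[510.18692666,   0.        , 314.51360244],
       [  0.        , 510.18692666, 243.85658243],
       [  0.        ,   0.        ,   1.        ]]), 'dist_coeffs': array([0.03330662, 0.        , 0.        , 0.        , 0.        ]), 'camera_from_world': array([[ 9.57550007e-03, -9.99926648e-01, -7.41683003e-03,
        -3.27954939e-04],
       [-9.82866571e-01, -8.04627346e-03, -1.84142775e-01,
         5.02557249e-01],
       [ 1.84069590e-01,  9.05301346e-03, -9.82871522e-01,
         9.50890426e-01],
       [ 0.00000000e+00,  0.00000000e+00,  0.00000000e+00,
         1.00000000e+00]])}
scene {'camera_matrix': array([[537.89374198,   0.        , 320.50244734],
       [  0.        , 537.89374198, 237.05798751],
       [  0.        ,   0.        ,   1.        ]]), 'dist_coeffs': array([-0.12649446,  0.        ,  0.        ,  0.        ,  0.        ]), 'camera_from_world': array([[ 0.36252266,  0.9319582 , -0.00558944, -0.16999536],
       [ 0.73710192, -0.29038521, -0.61021078, -0.33830605],
       [-0.57031403,  0.21709525, -0.79221939,  1.35872974],
       [ 0.        ,  0.        ,  0.        ,  1.        ]])}
```

View pics/top0.png

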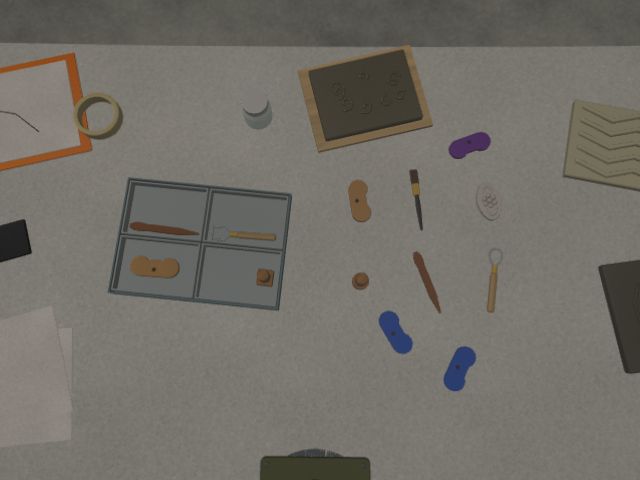

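View pics/scene0.png

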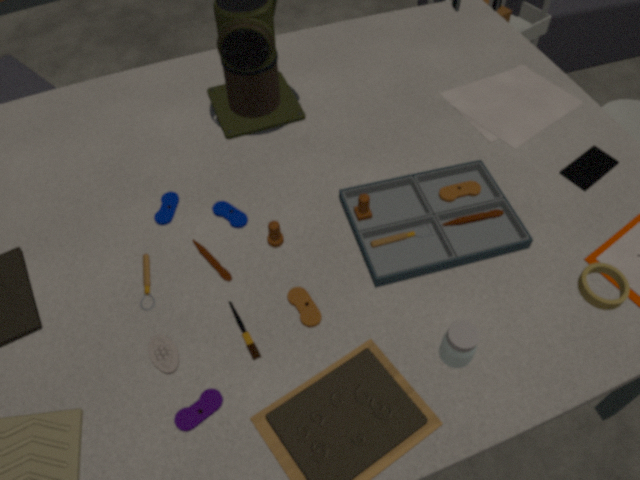

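Run:
```python
import cv2,numpy as np
im=cv2.imread("pics/top0.png")
def up(c,y0,y1,x0,x1,s):
    o=cv2.resize(c[y0:y1,x0:x1],None,fx=s,fy=s,interpolation=cv2.INTER_CUBIC); return cv2.convertScaleAbs(o,alpha=1.6)
cv2.imwrite("pics/t_tools.png",up(im,150,330,330,530,4)[:600*2][:,:800] if False else cv2.resize(up(im,155,325,330,520,4),(760,680))[:600])
cv2.imwrite("pics/t_box.png",up(im,170,315,100,300,4)[:600,:800])
```

```text
(no output)
```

View pics/t_tools.png

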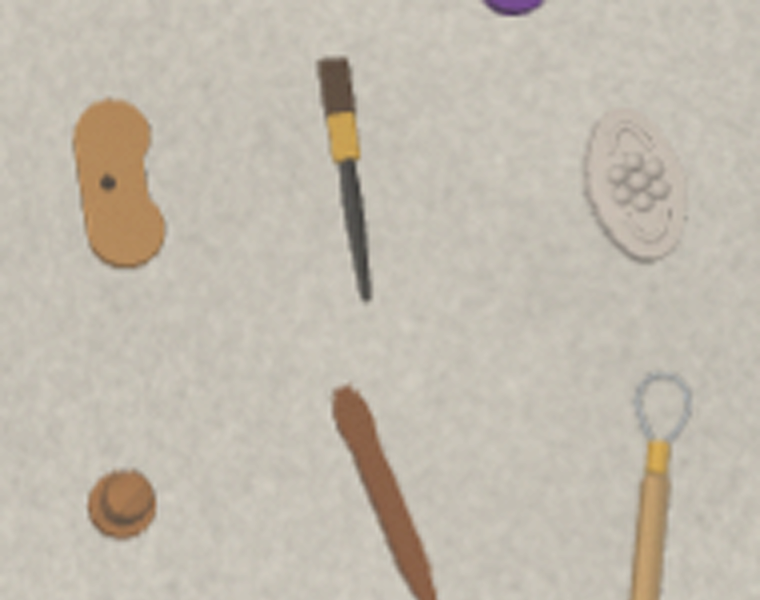

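View pics/t_box.png

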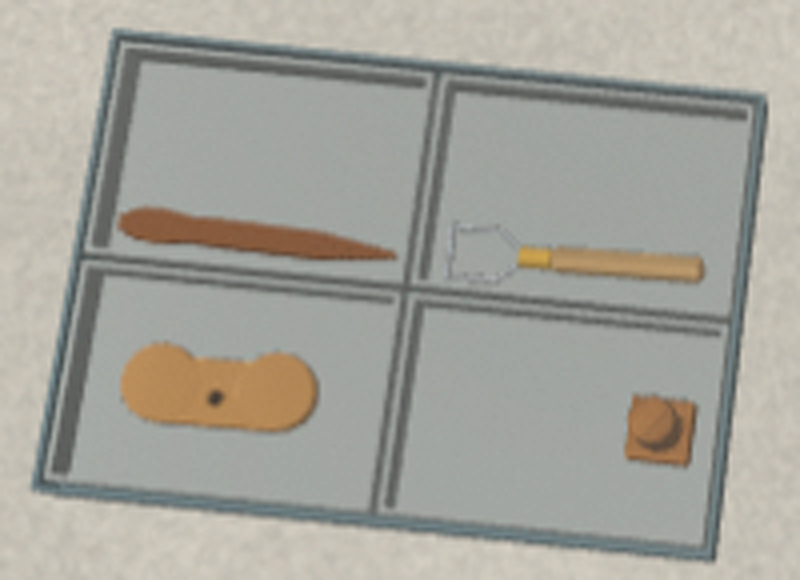

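```bash
cat > h.py <<'E'
import cv2,numpy as np
from plant import r,vision
def px2w(uv,cal,z):
    uv=np.asarray(uv,float).reshape(-1,1,2)
    n=cv2.undistortPoints(uv,cal["camera_matrix"],cal["dist_coeffs"])[:,0]
    T=cal["camera_from_world"];R=T[:3,:3];t=T[:3,3]
    C=-R.T@t; d=np.c_[n,np.ones(len(n))]@R
    return C+d*((z-C[2])/d[:,2])[:,None]
def w2px(P,cal):
    T=cal["camera_from_world"]
    return cv2.projectPoints(np.asarray(P,float).reshape(-1,3),cv2.Rodrigues(T[:3,:3])[0],T[:3,3],cal["camera_matrix"],cal["dist_coeffs"])[0][:,0]
E
python3 - <<'E'
from h import *
im=cv2.imread("pics/top0.png"); cal=vision.get_calibration("top")
hsv=cv2.cvtColor(im,cv2.COLOR_BGR2HSV)
m=((hsv[...,1]>75)&(hsv[...,0]<35)).astype(np.uint8)
m[:150]=0
n,l,s,c=cv2.connectedComponentsWithStats(m)
for i in range(1,n):
    if s[i,4]<30 or s[i,0]<100: continue
    ys,xs=np.where(l==i)
    P=px2w(np.c_[xs,ys],cal,0.006)[:,:2]
    rect=cv2.minAreaRect((P*1000).astype(np.float32))
    mu=P.mean(0);w,V=np.linalg.eigh(np.cov((P-mu).T))
    print(i,s[i],c[i].round(1),"mean",(mu*1000).round(1),"rect",np.round(rect[0],1),np.round(rect[1],1),round(rect[2],1),"ax",V[:,1].round(3),np.degrees(np.arctan2(V[1,1],V[0,1])).round(1))
q=px2w([(128.75,177.5),(292,193.75),(278.5,310),(108.25,292.5)],cal,0.03)[:,:2]
print("box",(q*1000).round(1), np.linalg.norm(q-np.roll(q,-1,0),axis=1), q.mean(0))
for a,b in ((0,1),(3,2),(0,3),(1,2)):
    d=q[b]-q[a]; print(np.degrees(np.arctan2(d[1],d[0])))
E
```

```text
3 [411 171   9  25 143] [414.9 183.8] mean [ 638.8 -202.6] rect [ 640.9 -201.9] [52.2 14.3] 6.9 ax [-0.997 -0.08 ] -175.4
4 [348 180  23  42 687] [358.8 200.7] mean [601.7 -86.1] rect [602.4 -86.6] [88.9 39. ] 8.6 ax [-0.99  -0.139] -172.0
5 [130 222  69  13 430] [160.5 228.7] mean [539.1 319.9] rect [539.5 312.7] [141.2  17. ] 84.5 ax [0.12  0.993] 83.1
6 [229 232  47   8 253] [252.7 235.5] mean [526.5 130.9] rect [526.6 132.2] [94.3 12.5] 86.3 ax [0.067 0.998] 86.1
7 [414 252  27  61 418] [426.3 279.2] mean [ 440.2 -220.1] rect [ 435.4 -222.9] [128.5  16.9] 21.6 ax [-0.936 -0.351] -159.5
8 [130 256  49  22 819] [154.1 267. ] mean [459.9 327.6] rect [460.9 327.8] [97.8 39.4] 86.3 ax [0.085 0.996] 85.1
9 [487 265  10  47 297] [492.  288.8] mean [ 422.2 -349.5] rect [ 424.2 -349.9] [13.  93.6] 81.3 ax [-0.989  0.151] 171.3
10 [256 269  18  17 259] [264.6 277.1] mean [441.3 104.3] rect [441.3 104.3] [32.6 32.3] 84.3 ax [0.346 0.938] 69.7
11 [352 273  17  16 218] [360.1 280.6] mean [435.9 -87.8] rect [436.1 -87.5] [30.2 32.2] 0.5 ax [-0.564  0.826] 124.3
12 [ 261  457  109   23 1727] [311.6 468.6] mean [82.6  6. ] rect [83.7 -0.3] [ 38.3 202.3] 0.6 ax [-0.  1.] 90.0
box [[639.9 383.4]
 [608.6  50.9]
 [374.5  72.9]
 [405.9 405.3]] [0.33396583 0.23511034 0.33383254 0.23493952] [0.50720635 0.22812518]
-95.37882177085811
-95.40814494843545
174.64928973502492
174.6167777439525
```

Run:
```python
from h import *
s=r.read_state()
R=cv2.Rodrigues(np.array(s["ee_rot"]))[0];print(R.round(3))
cal=vision.get_calibration("top");T=cal["camera_from_world"];C=-T[:3,:3].T@T[:3,3];print("cam",C)
# refine w/ scene: overlay predicted outlines on both
def fr(o,yaw):
    c,s_=np.cos(yaw),np.sin(yaw)
    return lambda P:np.array([[o[0]+c*p[0]-s_*p[1],o[1]+s_*p[0]+c*p[1],o[2]+p[2]] for p in np.asarray(P,float)])
d=np.deg2rad
box=fr((.5072,.2281,0),d(-5.37))
K={"knife":(fr((.4354,-.2229,0),d(20.5)),[(-.0655,0,.005),(.0655,0,.005),(0,.007,.01),(0,-.007,.01)]),
"loop":(fr((.4422,-.3526,0),d(-8.7)),[(-.065,0,.006),(.065,0,.002),(.013,0.0065,.01),(.013,-.0065,.01)]),
"rib":(fr((.602,-.0863,0),d(8.3)),[(-.045,0,.01),(.045,0,.01),(0,.02,.01),(.03,-.02,.01),(-.03,-.02,.01)]),
"stamp":(fr((.436,-.088,0),0),[(0.017*np.cos(a),.017*np.sin(a),0) for a in np.arange(0,6.3,.5)]+[(0,0,.055)]),
"box":(box,[(-.1175,-.167,.03),(.1175,-.167,.03),(.1175,.167,.03),(-.1175,.167,.03),(0,0,.03),(.056,.081,.006),(.056,-.081,.006),(-.056,.081,.006),(-.056,-.081,.006),(-.056,-.081-.048,.006)])}
for n in("top","scene"):
    im=cv2.imread(f"pics/{n}0.png");cal=vision.get_calibration(n)
    S=4; big=cv2.convertScaleAbs(cv2.resize(im,None,fx=S,fy=S,interpolation=cv2.INTER_CUBIC),alpha=1.5)
    for k,(f,P) in K.items():
        for u in w2px(f(P),cal): cv2.circle(big,tuple(int(v) for v in (u+.5)*S),3,(0,255,0),-1)
    if n=="top":
        cv2.imwrite("pics/o_t1.png",big[760:1300,1360:2060]);cv2.imwrite("pics/o_t2.png",big[690:1270,400:1200])
    else:
        cv2.imwrite("pics/o_s1.png",big[840:1360,520:1310]);cv2.imwrite("pics/o_s2.png",big[620:1140,1330:2130])
```

```text
[[ 0.958 -0.001  0.288]
 [-0.288 -0.002  0.958]
 [-0.    -1.    -0.002]]
cam [ 0.31891985 -0.00489264  1.02714297]
```

View pics/o_t1.png

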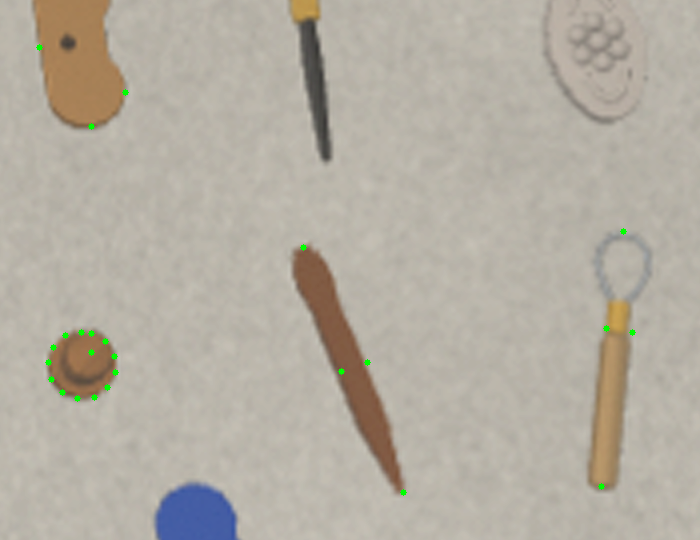

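View pics/o_t2.png

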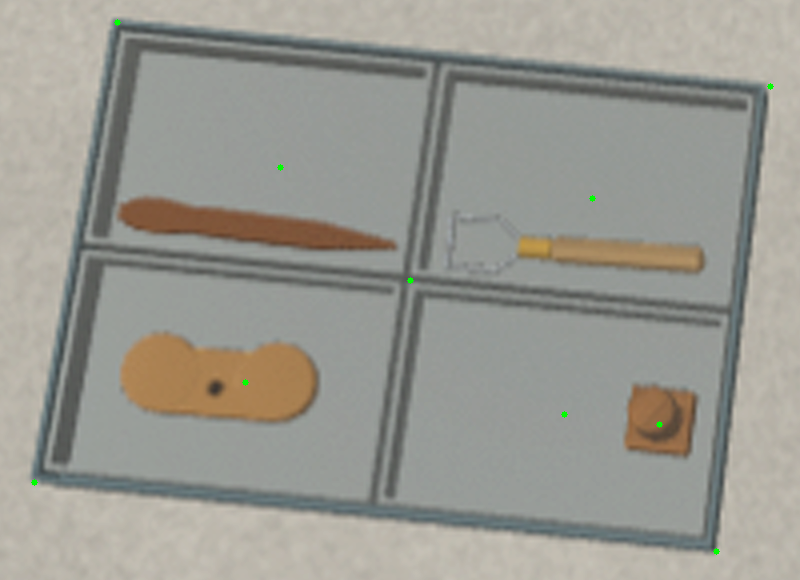

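View pics/o_s1.png

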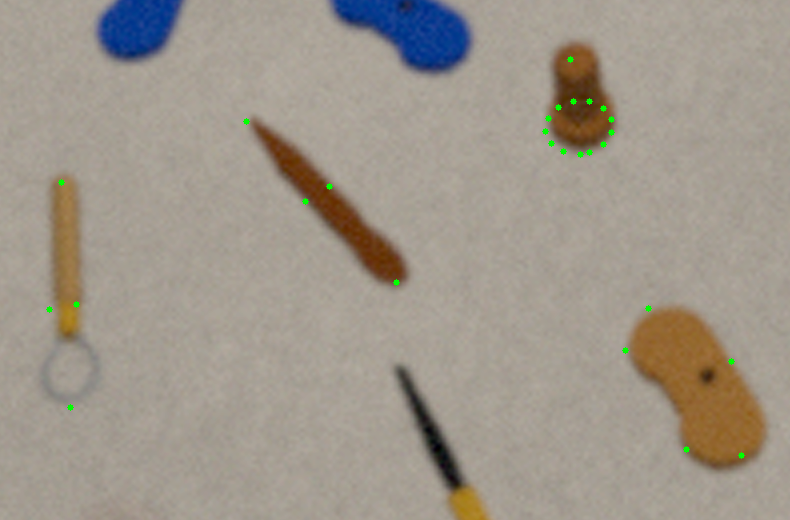

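View pics/o_s2.png

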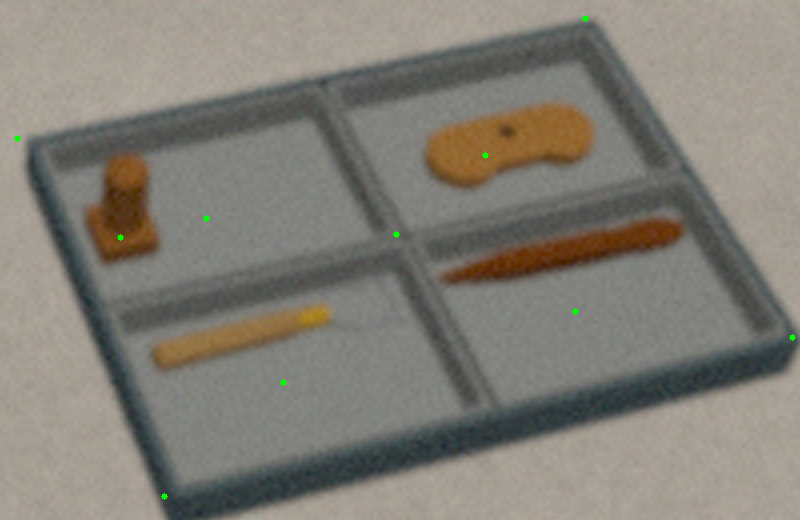

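```bash
cat > go.py <<'E'
import sys
from h import *
def rd():
    s=r.read_state();R=cv2.Rodrigues(np.array(s["ee_rot"]))[0]
    yaw=np.degrees(np.arctan2(R[1,2],R[0,2]))
    return s,R,yaw
def plan(x,y,z,yaw=None):
    """xy in mm, yaw of tool z in deg"""
    s,R,y0=rd()
    d=np.array([x,y,z])/1000-s["ee_pos"]
    v=R.T@d/0.4
    n=int(np.ceil(np.linalg.norm(d)/0.0405))
    out=f"shift total shares {v.round(4)} rows>={n} per row {(v/max(n,1)).round(4)}"
    if yaw is not None:
        c,s_=np.cos(np.radians(yaw)),np.sin(np.radians(yaw))
        Rt=np.array([[s_,0,c],[-c,0,s_],[0,-1,0]],float)
        w=np.degrees(cv2.Rodrigues(R.T@Rt)[0][:,0])/30
        m=int(np.ceil(np.abs(w).max()/0.238)); out+=f" | turn total {w.round(3)} rows {m} per {(w/max(m,1)).round(4)}"
    print(out)
def st():
    s,R,y=rd();print("t",round(s["time_s"],2),"p",(s["ee_pos"]*1000).round(1),"yaw",round(y,2),"tilt",R[2].round(3),"q",np.round(s["q"],2),"F",s["ft_force"].round(2),"gap",round(s["finger_gap"]*1000,1))
if __name__=="__main__":
    st()
    a=[float(v) for v in sys.argv[1:]]
    if a: plan(*a)
E
python3 go.py 436 -88 160
```

```text
t 0.1 p [150.9 502.2 238.5] yaw 73.28 tilt [-0.    -1.    -0.002] q [ 1.28  0.26 -0.14  1.17  0.    1.57] F [-0.09 -0.7  -0.1 ] gap 85.3
shift total shares [ 1.1073  0.1985 -1.2077] rows>=17 per row [ 0.0651  0.0117 -0.071 ]
```

>>> apply_moves --pt "0.0651 0.0117 -0.071 0 0 0" --pt "0.0651 0.0117 -0.071 0 0 0" --pt "0.0651 0.0117 -0.071 0 0 0" --pt "0.0651 0.0117 -0.071 0 0 0" --pt "0.0651 0.0117 -0.071 0 0 0" --pt "0.0651 0.0117 -0.071 0 0 0" --pt "0.0651 0.0117 -0.071 0 0 0" --pt "0.0651 0.0117 -0.071 0 0 0" --pt "0.0651 0.0117 -0.071 0 0 0" --pt "0.0651 0.0117 -0.071 0 0 0" --pt "0.0651 0.0117 -0.071 0 0 0" --pt "0.0651 0.0117 -0.071 0 0 0" --pt "0.0651 0.0117 -0.071 0 0 0" --pt "0.0651 0.0117 -0.071 0 0 0" --pt "0.0651 0.0117 -0.071 0 0 0" --pt "0.0651 0.0117 -0.071 0 0 0" --pt "0.0651 0.0117 -0.071 0 0 0" --pt "0 0 0 0 0 0" --pt "0 0 0 0 0 0" --jaw 0.4

```text
time_s: 1.68
ee_pos: [0.4362, -0.0885, 0.159]
ee_rot: [-1.558, 0.233, -0.231]
ft_force: [-0.0, 0.0, -0.1]
finger_gap: 0.0514
```

```bash
python3 go.py 436 -88 28
python3 - <<'E'
from h import *
c=vision.get_calibration("wrist");im=vision.capture("wrist");cv2.imwrite("pics/w1.png",cv2.convertScaleAbs(im,alpha=1.5))
T=c["camera_from_world"];print("cam",(-T[:3,:3].T@T[:3,3]).round(3),"fwd",T[2,:3].round(3))
print(w2px([(.436,-.088,0),(.436,-.088,.055)],c))
E
```

```text
t 1.68 p [436.2 -88.5 159. ] yaw 73.05 tilt [-0.001 -1.     0.   ] q [-0.2   0.18 -0.47  0.93  0.    0.1 ] F [-0.02  0.05 -0.12] gap 51.4
shift total shares [-0.0004  0.3276  0.001 ] rows>=4 per row [-0.0001  0.0819  0.0003]
cam [ 0.371 -0.068  0.293] fwd [ 0.256 -0.078 -0.964]
[[326.49293867 226.02745111]
 [326.40586989 242.6516017 ]]
```

View pics/w1.png

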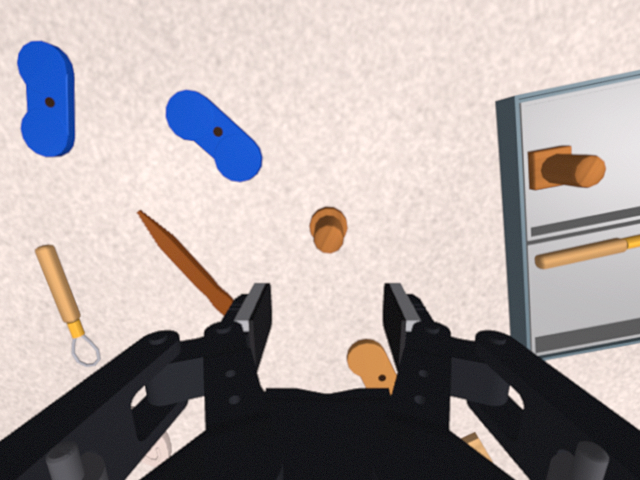

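>>> apply_moves --pt "0 0.08 0 0 0 0" --pt "0 0.08 0 0 0 0" --pt "0 0.08 0 0 0 0" --pt "0 0.06 0 0 0 0" --pt "0 0.027 0 0 0 0" --pt "0 0 0 0 0 0"

```text
time_s: 2.23
ee_pos: [0.4325, -0.0848, 0.0267]
ee_rot: [-1.558, 0.232, -0.222]
ft_force: [-0.2, 0.2, -0.0]
finger_gap: 0.0516
```

>>> apply_moves --pt "0 0 0 0 0 0" --pt "0 0 0 0 0 0" --pt "0 0 0 0 0 0" --pt "0 0 0 0 0 0" --pt "0 0 0 0 0 0" --pt "0 0 0 0 0 0" --jaw 1

```text
time_s: 2.73
ee_pos: [0.4372, -0.0868, 0.0302]
ee_rot: [-1.558, 0.227, -0.231]
ft_force: [-0.4, 1.6, 7.0]
finger_gap: 0.0226
```

>>> apply_moves --pt "0 -0.03 0 0 0 0" --pt "0 -0.06 0 0 0 0" --pt "0 -0.08 0 0 0 0" --pt "0 -0.08 0 0 0 0" --pt "0 0 0 0 0 0"

```text
time_s: 3.15
ee_pos: [0.4403, -0.0879, 0.1347]
ee_rot: [-1.559, 0.221, -0.238]
ft_force: [0.7, -0.3, -0.3]
finger_gap: 0.0226
```

```bash
python3 go.py 446.2 180.6 130
python3 - <<'E'
from h import *
im=vision.capture("scene");cv2.imwrite("pics/s1.png",cv2.convertScaleAbs(im,alpha=1.5))
E
```

```text
t 3.15 p [440.3 -87.9 134.7] yaw 73.27 tilt [ 0.011 -1.     0.001] q [-0.2   0.2  -0.51  0.85 -0.    0.1 ] F [ 0.66 -0.33 -0.34] gap 22.6
shift total shares [-0.1794  0.0104  0.6471] rows>=7 per row [-0.0256  0.0015  0.0924]
```

View pics/s1.png

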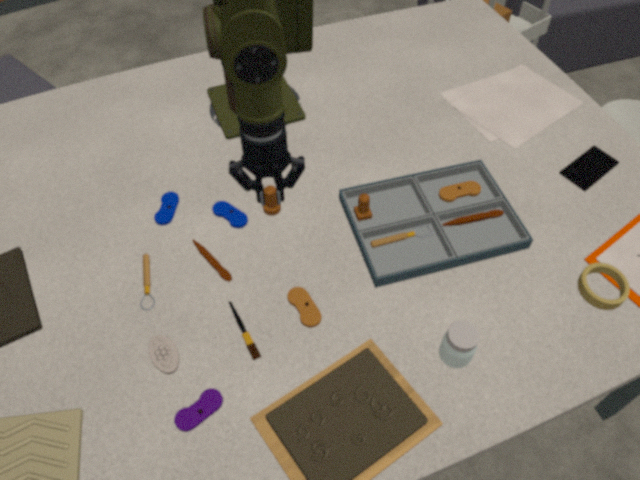

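>>> apply_moves --pt "-0.02 0 0.06 0 0 0" --pt "-0.0256 0.0015 0.0924 0 0 0" --pt "-0.0256 0.0015 0.0924 0 0 0" --pt "-0.0256 0.0015 0.0924 0 0 0" --pt "-0.0256 0.0015 0.0924 0 0 0" --pt "-0.0256 0.0015 0.0924 0 0 0" --pt "-0.0256 0 0.0924 0 0 0" --pt "-0.006 0 0.033 0 0 0" --pt "0 0 0 0 0 0" --pt "0 0 0 0 0 0"

```text
time_s: 4.03
ee_pos: [0.4411, 0.1816, 0.1251]
ee_rot: [-1.561, 0.229, -0.227]
ft_force: [0.7, -0.7, -0.7]
finger_gap: 0.0228
```

```bash
python3 go.py 446.2 180.6 37 73.3
python3 - <<'E'
from h import *
im=vision.capture("wrist");cv2.imwrite("pics/w2.png",cv2.convertScaleAbs(im,alpha=1.5))
E
```

```text
t 4.03 p [441.1 181.6 125.1] yaw 73.37 tilt [-0.001 -1.    -0.002] q [ 0.39  0.26 -0.45  0.86 -0.    0.68] F [ 0.74 -0.67 -0.73] gap 22.8
shift total shares [0.013  0.2203 0.0018] rows>=3 per row [0.0043 0.0734 0.0006] | turn total [ 0.004  0.002 -0.002] rows 1 per [ 0.0037  0.0024 -0.0017]
```

View pics/w2.png

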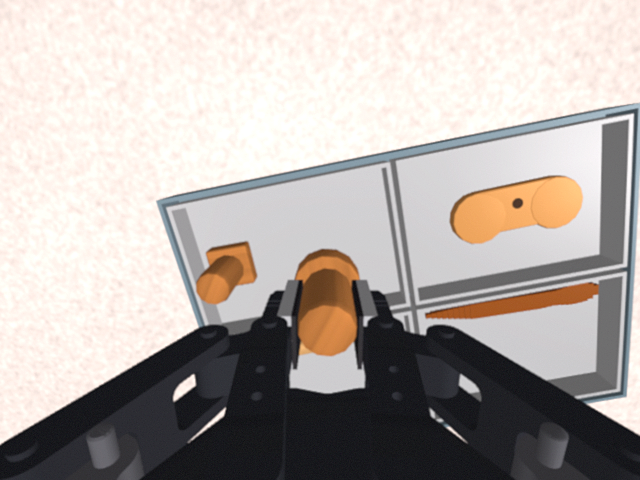

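>>> apply_moves --pt "0.006 0.06 0 0 0 0" --pt "0.007 0.07 0 0 0 0" --pt "0 0.05 0 0 0 0" --pt "0 0.025 0 0 0 0" --pt "0 0.015 0 0 0 0" --pt "0 0 0 0 0 0" --pt "0 0 0 0 0 0"

```text
time_s: 4.67
ee_pos: [0.4467, 0.1788, 0.038]
ee_rot: [-1.559, 0.231, -0.231]
ft_force: [0.5, -0.0, 0.0]
finger_gap: 0.0224
```

```bash
python3 go.py 446.2 180.6 36
```

```text
t 4.67 p [446.7 178.8  38. ] yaw 73.16 tilt [-0.    -1.    -0.001] q [ 0.38  0.37 -0.57  0.63 -0.    0.67] F [ 0.46 -0.03  0.01] gap 22.4
shift total shares [-0.0026  0.0049  0.0039] rows>=1 per row [-0.0026  0.0049  0.0039]
```

>>> apply_moves --pt "0 0.004 0 0 0 0" --pt "0 0.003 0 0 0 0" --pt "0 0 0 0 0 0" --pt "0 0 0 0 0 0"

```text
time_s: 5.0
ee_pos: [0.4474, 0.1797, 0.0362]
ee_rot: [-1.559, 0.228, -0.231]
ft_force: [-1.0, -2.3, 6.6]
finger_gap: 0.0224
```

```bash
python3 go.py
```

```text
t 5.0 p [447.4 179.7  36.2] yaw 73.24 tilt [ 0.002 -1.    -0.   ] q [ 0.38  0.37 -0.57  0.63 -0.    0.68] F [-1.03 -2.34  6.58] gap 22.4
```

Contact (6.6 N). Release and rise.

>>> apply_moves --pt "0 0 0 0 0 0" --pt "0 0 0 0 0 0" --pt "0 0 0 0 0 0" --pt "0 0 0 0 0 0" --jaw 0.5

```text
time_s: 5.33
ee_pos: [0.4468, 0.1803, 0.0352]
ee_rot: [-1.559, 0.229, -0.229]
ft_force: [0.1, -0.8, -0.3]
finger_gap: 0.0428
```

>>> apply_moves --pt "0 -0.03 0 0 0 0" --pt "0 -0.06 0 0 0 0" --pt "0 -0.1 0 0 0 0" --pt "0 -0.1 0 0 0 0" --pt "0 0 0 0 0 0"

```text
time_s: 5.75
ee_pos: [0.4513, 0.1821, 0.1581]
ee_rot: [-1.552, 0.22, -0.237]
ft_force: [1.0, -0.0, 0.7]
finger_gap: 0.0426
```

```bash
python3 go.py 602 -86.5 140 98.3
python3 - <<'E'
from h import *
im=vision.capture("wrist");cv2.imwrite("pics/w3.png",cv2.convertScaleAbs(im,alpha=1.5))
E
```

```text
t 5.75 p [451.3 182.1 158.1] yaw 73.29 tilt [ 0.01  -1.     0.008] q [ 0.38  0.24 -0.39  0.93  0.    0.68] F [ 0.99 -0.04  0.69] gap 42.6
shift total shares [ 0.5536  0.0464 -0.5351] rows>=8 per row [ 0.0692  0.0058 -0.0669] | turn total [-0.01  -0.834  0.021] rows 4 per [-0.0026 -0.2084  0.0053]
```

View pics/w3.png

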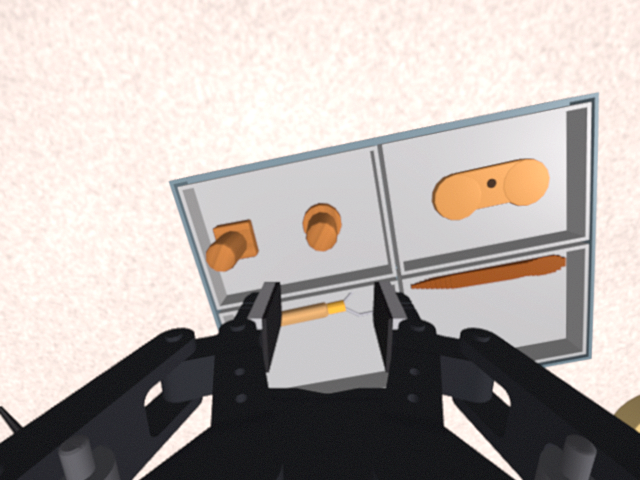

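>>> apply_moves --pt "0.055 0.005 -0.055 0 0 0" --pt "0.0692 0.0058 -0.0669 0 0 0" --pt "0.0692 0.0058 -0.0669 0 0 0" --pt "0.0692 0.0058 -0.0669 0 0 0" --pt "0.0692 0.0058 -0.0669 0 0 0" --pt "0.0692 0.0058 -0.0669 0 0 0" --pt "0.0692 0.0058 -0.0669 0 0 0" --pt "0.0692 0.0058 -0.0669 0 0 0" --pt "0.0142 0 -0.0119 0 0 0" --pt "0 0 0 0 -0.209 0" --pt "0 0 0 0 -0.209 0" --pt "0 0 0 0 -0.209 0" --pt "0 0 0 0 -0.209 0" --pt "0 0 0 0 0 0" --pt "0 0 0 0 0 0" --jaw 0.2

```text
time_s: 7.05
ee_pos: [0.5965, -0.0881, 0.1318]
ee_rot: [-1.567, -0.111, 0.114]
ft_force: [-0.1, -0.1, 0.2]
finger_gap: 0.0685
```

```bash
python3 go.py 602 -86.5 11 98.3
python3 - <<'E'
from h import *
c=vision.get_calibration("wrist")
im=vision.capture("wrist");im=cv2.convertScaleAbs(im,alpha=1.5)
a=np.radians(8.3);X=np.array([np.cos(a),np.sin(a),0]);Y=np.array([-X[1],X[0],0])
o=np.array([.602,-.0863,.01])
for u in w2px([o+.045*X,o-.045*X,o+.02*Y,o+.03*X-.02*Y,o-.03*X-.02*Y],c): cv2.circle(im,tuple(int(v) for v in u),2,(0,255,0),-1)
cv2.imwrite("pics/w4.png",im)
E
```

```text
t 7.05 p [596.5 -88.1 131.8] yaw 98.22 tilt [-0.002 -1.     0.001] q [-0.15  0.45 -0.13  0.99  0.   -0.29] F [-0.12 -0.12  0.23] gap 68.5
shift total shares [0.0148 0.302  0.0018] rows>=3 per row [0.0049 0.1007 0.0006] | turn total [-0.001 -0.003 -0.004] rows 1 per [-0.0013 -0.0027 -0.0037]
```

View pics/w4.png

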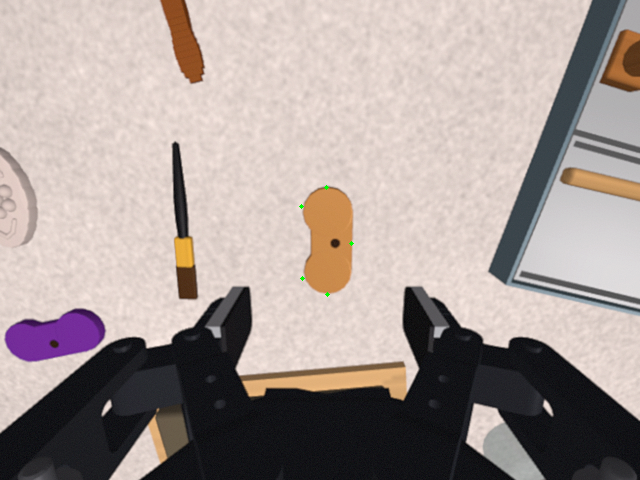

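>>> apply_moves --pt "0.0074 0.08 0 0 0 0" --pt "0.0074 0.08 0 0 0 0" --pt "0 0.07 0 0 0 0" --pt "0 0.045 0 0 0 0" --pt "0 0.02 0 0 0 0" --pt "0 0 0 0 0 0" --pt "0 0 0 0 0 0"

```text
time_s: 7.68
ee_pos: [0.6033, -0.0876, 0.0151]
ee_rot: [-1.568, -0.114, 0.114]
ft_force: [-0.4, -0.1, 0.6]
finger_gap: 0.068
```

```bash
python3 go.py 602 -86.5 10 98.3
```

```text
t 7.68 p [603.3 -87.6  15.1] yaw 98.32 tilt [-0. -1.  0.] q [-0.14  0.57 -0.27  0.73 -0.   -0.29] F [-0.4  -0.07  0.62] gap 68.0
shift total shares [-0.0028  0.0128  0.0031] rows>=1 per row [-0.0028  0.0128  0.0031] | turn total [-0.     0.001 -0.   ] rows 1 per [-0.      0.0008 -0.0001]
```

>>> apply_moves --pt "0 0.01 0 0 0 0" --pt "0 0 0 0 0 0"

```text
time_s: 7.85
ee_pos: [0.6043, -0.0878, 0.012]
ee_rot: [-1.568, -0.116, 0.112]
ft_force: [-0.6, 0.1, 0.4]
finger_gap: 0.0685
```

>>> apply_moves --pt "0 0 0 0 0 0" --pt "0 0 0 0 0 0" --pt "0 0 0 0 0 0" --pt "0 0 0 0 0 0" --pt "0 0 0 0 0 0" --pt "0 0 0 0 0 0" --jaw 1

```text
time_s: 8.35
ee_pos: [0.6037, -0.0872, 0.0121]
ee_rot: [-1.567, -0.116, 0.113]
ft_force: [-1.2, 1.4, 5.0]
finger_gap: 0.032
```

```bash
python3 go.py
```

```text
t 8.35 p [603.7 -87.2  12.1] yaw 98.37 tilt [ 0.002 -1.     0.001] q [-0.14  0.57 -0.27  0.72  0.   -0.29] F [-1.21  1.42  4.96] gap 32.0
```

>>> apply_moves --pt "0 -0.03 0 0 0 0" --pt "0 -0.06 0 0 0 0" --pt "0 -0.1 0 0 0 0" --pt "0 -0.1 0 0 0 0" --pt "0 0 0 0 0 0" --pt "0 0 0 0 0 0"

```text
time_s: 8.85
ee_pos: [0.6058, -0.088, 0.1305]
ee_rot: [-1.569, -0.12, 0.109]
ft_force: [-0.5, -0.5, -0.6]
finger_gap: 0.0317
```

```bash
python3 go.py 460 324 120 174.6;  python3 - <<'E'
from h import *
im=vision.capture("wrist");im=cv2.convertScaleAbs(im,alpha=1.5)
cv2.imwrite("pics/w5.png",im)
im=cv2.imread("pics/top0.png"); cal=vision.get_calibration("top")
hsv=cv2.cvtColor(im,cv2.COLOR_BGR2HSV)
m=((hsv[...,1]>75)&(hsv[...,0]<35)).astype(np.uint8)
n,l,s,c=cv2.connectedComponentsWithStats(m)
i=l[267,140]; ys,xs=np.where(l==i)
P=px2w(np.c_[xs,ys],cal,0.016)[:,:2]*1000
print(cv2.minAreaRect(P.astype(np.float32)),P.mean(0))
E
```

```text
t 8.85 p [605.8 -88.  130.5] yaw 98.36 tilt [ 0.007 -1.    -0.002] q [-0.14  0.46 -0.12  0.98 -0.   -0.29] F [-0.54 -0.54 -0.56] gap 31.7
shift total shares [-0.2111  0.0224  1.0722] rows>=11 per row [-0.0192  0.002   0.0975] | turn total [ 0.013 -2.541  0.009] rows 11 per [ 0.0012 -0.231   0.0008]
((459.48406982421875, 324.54638671875), (96.84009552001953, 39.02756118774414), 86.31483459472656) [458.55903698 324.31270128]
```

View pics/w5.png

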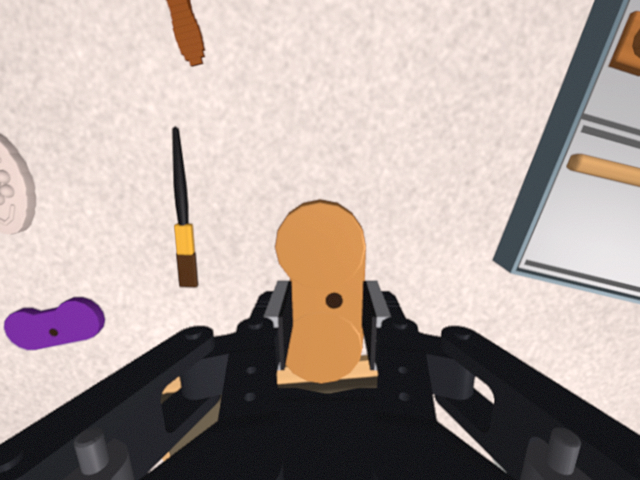

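>>> apply_moves --pt "-0.0192 0.002 0.07 0 0 0" --pt "-0.0192 0.002 0.0975 0 0 0" --pt "-0.0192 0.002 0.0975 0 0 0" --pt "-0.0192 0.002 0.0975 0 0 0" --pt "-0.0192 0.002 0.0975 0 0 0" --pt "-0.0192 0.002 0.0975 0 0 0" --pt "-0.0192 0.002 0.0975 0 0 0" --pt "-0.0192 0.002 0.0975 0 0 0" --pt "-0.0192 0.002 0.0975 0 0 0" --pt "-0.0192 0.002 0.0975 0 0 0" --pt "-0.0192 0.002 0.0975 0 0 0" --pt "0 0 0.027 0 0 0" --pt "0 0 0 0 0 0"

```text
time_s: 9.98
ee_pos: [0.4553, 0.3266, 0.1164]
ee_rot: [-1.568, -0.117, 0.12]
ft_force: [0.9, -0.7, -0.9]
finger_gap: 0.0315
```

>>> apply_moves --pt "0 0 0 0 -0.2336 0" --pt "0 0 0 0 -0.2336 0" --pt "0 0 0 0 -0.2336 0" --pt "0 0 0 0 -0.2336 0" --pt "0 0 0 0 -0.2336 0" --pt "0 0 0 0 -0.2336 0" --pt "0 0 0 0 -0.2336 0" --pt "0 0 0 0 -0.2336 0" --pt "0 0 0 0 -0.2336 0" --pt "0 0 0 0 -0.2336 0" --pt "0 0 0 0 -0.2336 0" --pt "0 0 0 0 0 0" --pt "0 0 0 0 0 0"

```text
time_s: 11.07
ee_pos: [0.457, 0.3227, 0.1171]
ee_rot: [-1.248, -1.145, 1.149]
ft_force: [0.9, -0.3, -0.2]
finger_gap: 0.0317
```

```bash
python3 go.py 459.5 324 31 175.5;  python3 - <<'E'
from h import *
im=vision.capture("wrist");im=cv2.convertScaleAbs(im,alpha=1.5)
cv2.imwrite("pics/w6.png",im)
E
```

```text
t 11.07 p [457.  322.7 117.1] yaw 175.18 tilt [-0.002 -1.     0.001] q [ 0.62  0.4  -0.27  0.91 -0.   -0.87] F [ 0.88 -0.26 -0.2 ] gap 31.7
shift total shares [ 0.0043  0.2153 -0.0063] rows>=3 per row [ 0.0014  0.0718 -0.0021] | turn total [-0.003 -0.011 -0.003] rows 1 per [-0.0029 -0.0105 -0.0035]
```

View pics/w6.png

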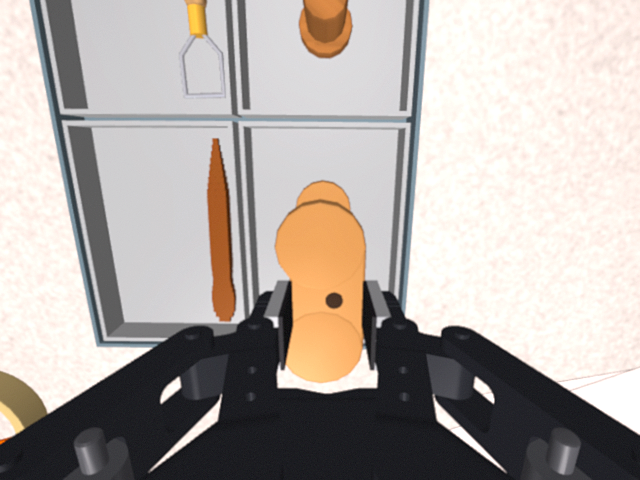

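>>> apply_moves --pt "0.004 0.06 -0.006 0 0 0" --pt "0 0.06 0 0 0 0" --pt "0 0.05 0 0 0 0" --pt "0 0.025 0 0 0 0" --pt "0 0.015 0 0 0 0" --pt "0 0 0 0 0 0" --pt "0 0 0 0 0 0"

```text
time_s: 11.7
ee_pos: [0.4601, 0.3258, 0.0345]
ee_rot: [-1.246, -1.15, 1.15]
ft_force: [0.5, -0.5, 0.5]
finger_gap: 0.032
```

```bash
python3 go.py 459.5 324 28
```

```text
t 11.7 p [460.1 325.8  34.5] yaw 175.41 tilt [ 0. -1. -0.] q [ 0.62  0.49 -0.37  0.71 -0.   -0.87] F [ 0.52 -0.51  0.45] gap 32.0
shift total shares [-0.0047  0.0163  0.0011] rows>=1 per row [-0.0047  0.0163  0.0011]
```

>>> apply_moves --pt "0 0.006 0 0 0 0" --pt "0 0.006 0 0 0 0" --pt "0 0.003 0 0 0 0" --pt "0 0 0 0 0 0"

```text
time_s: 12.03
ee_pos: [0.4598, 0.3258, 0.0283]
ee_rot: [-1.246, -1.151, 1.15]
ft_force: [0.1, 0.2, -0.2]
finger_gap: 0.0317
```

```bash
python3 go.py 459.5 324 28
```

```text
t 12.03 p [459.8 325.8  28.3] yaw 175.44 tilt [ 0. -1. -0.] q [ 0.62  0.49 -0.38  0.7  -0.   -0.87] F [ 0.07  0.18 -0.24] gap 31.7
shift total shares [-0.0046  0.0008  0.0004] rows>=1 per row [-0.0046  0.0008  0.0004]
```

>>> apply_moves --pt "0 0.005 0 0 0 0" --pt "0 0 0 0 0 0" --pt "0 0 0 0 0 0"

```text
time_s: 12.28
ee_pos: [0.4599, 0.3259, 0.0281]
ee_rot: [-1.246, -1.151, 1.149]
ft_force: [-1.8, -2.1, 12.7]
finger_gap: 0.0317
```

```bash
python3 go.py 459.5 324 28
```

```text
t 12.28 p [459.9 325.9  28.1] yaw 175.44 tilt [ 0.001 -1.    -0.001] q [ 0.62  0.49 -0.38  0.7   0.   -0.87] F [-1.83 -2.05 12.72] gap 31.7
shift total shares [-0.0047  0.0001  0.0006] rows>=1 per row [-0.0047  0.0001  0.0006]
```

>>> apply_moves --pt "0 -0.002 0 0 0 0" --pt "0 0 0 0 0 0" --pt "0 0 0 0 0 0" --pt "0 0 0 0 0 0" --jaw 0.42

```text
time_s: 12.62
ee_pos: [0.4597, 0.3257, 0.0268]
ee_rot: [-1.246, -1.15, 1.151]
ft_force: [-0.7, 0.4, 0.7]
finger_gap: 0.0497
```

>>> apply_moves --pt "0 -0.03 0 0 0 0" --pt "0 -0.06 0 0 0 0" --pt "0 -0.1 0 0 0 0" --pt "0 -0.1 0 0 0 0" --pt "0 0 0 0 0 0" --pt "0 0 0 0 0 0"

```text
time_s: 13.12
ee_pos: [0.4617, 0.3272, 0.1457]
ee_rot: [-1.247, -1.156, 1.145]
ft_force: [-0.6, 0.9, -0.6]
finger_gap: 0.0499
```

```bash
python3 go.py 435.4 -222.9 130 110.5;  python3 - <<'E'
from h import *
im=vision.capture("wrist");im=cv2.convertScaleAbs(im,alpha=1.5)
cv2.imwrite("pics/w7.png",im)
E
```

```text
t 13.12 p [461.7 327.2 145.7] yaw 175.45 tilt [ 0.004 -1.    -0.005] q [ 0.62  0.38 -0.22  0.97  0.   -0.87] F [-0.62  0.85 -0.59] gap 49.9
shift total shares [-1.3763  0.0337 -0.0433] rows>=14 per row [-0.0983  0.0024 -0.0031] | turn total [0.004 2.165 0.012] rows 10 per [0.0004 0.2165 0.0012]
```

View pics/w7.png

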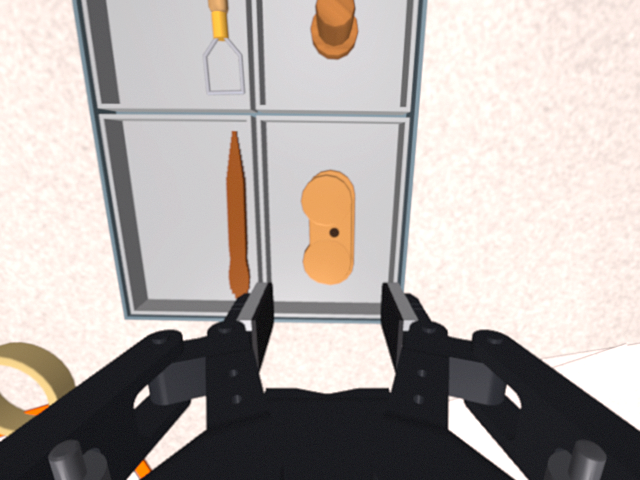

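>>> apply_moves --pt "-0.07 0.0024 -0.0031 0 0 0" --pt "-0.0983 0.0024 -0.0031 0 0 0" --pt "-0.0983 0.0024 -0.0031 0 0 0" --pt "-0.0983 0.0024 -0.0031 0 0 0" --pt "-0.0983 0.0024 -0.0031 0 0 0" --pt "-0.0983 0.0024 -0.0031 0 0 0" --pt "-0.0983 0.0024 -0.0031 0 0 0" --pt "-0.0983 0.0024 -0.0031 0 0 0" --pt "-0.0983 0.0024 -0.0031 0 0 0" --pt "-0.0983 0.0024 -0.0031 0 0 0" --pt "-0.0983 0.0024 -0.0031 0 0 0" --pt "-0.0983 0.0024 -0.0031 0 0 0" --pt "-0.0983 0.0024 -0.0031 0 0 0" --pt "-0.0983 0.0024 -0.0031 0 0 0" --pt "-0.028 0 0 0 0 0" --pt "0 0 0 0 0 0"

```text
time_s: 14.5
ee_pos: [0.4322, -0.2266, 0.1277]
ee_rot: [-1.246, -1.145, 1.148]
ft_force: [-0.3, 1.1, -0.4]
finger_gap: 0.0493
```

>>> apply_moves --pt "0 0 0 0 0.2165 0" --pt "0 0 0 0 0.2165 0" --pt "0 0 0 0 0.2165 0" --pt "0 0 0 0 0.2165 0" --pt "0 0 0 0 0.2165 0" --pt "0 0 0 0 0.2165 0" --pt "0 0 0 0 0.2165 0" --pt "0 0 0 0 0.2165 0" --pt "0 0 0 0 0.2165 0" --pt "0 0 0 0 0.2165 0" --pt "0 0 0 0 0 0" --pt "0 0 0 0 0 0"

```text
time_s: 15.5
ee_pos: [0.4326, -0.2227, 0.1285]
ee_rot: [-1.55, -0.283, 0.285]
ft_force: [0.5, -0.1, -0.1]
finger_gap: 0.0495
```

```bash
python3 go.py 435.4 -222.9 11 110.5
python3 - <<'E'
from h import *
c=vision.get_calibration("wrist")
im=vision.capture("wrist");im=cv2.convertScaleAbs(im,alpha=1.5)
a=np.radians(20.5);X=np.array([np.cos(a),np.sin(a),0]);Y=np.array([-X[1],X[0],0])
o=np.array([.4354,-.2229,.007])
for u in w2px([o+.0655*X,o-.0655*X,o+.007*Y,o-.007*Y],c): cv2.circle(im,tuple(int(v) for v in u),2,(0,255,0),-1)
cv2.imwrite("pics/w8.png",im)
E
```

```text
t 15.5 p [ 432.6 -222.7  128.5] yaw 110.74 tilt [-0.001 -1.     0.002] q [-0.48  0.27 -0.43  0.87  0.   -0.84] F [ 0.52 -0.12 -0.13] gap 49.5
shift total shares [ 0.0068  0.2937 -0.0037] rows>=3 per row [ 0.0023  0.0979 -0.0012] | turn total [-0.004  0.008 -0.003] rows 1 per [-0.0043  0.0081 -0.0027]
```

View pics/w8.png

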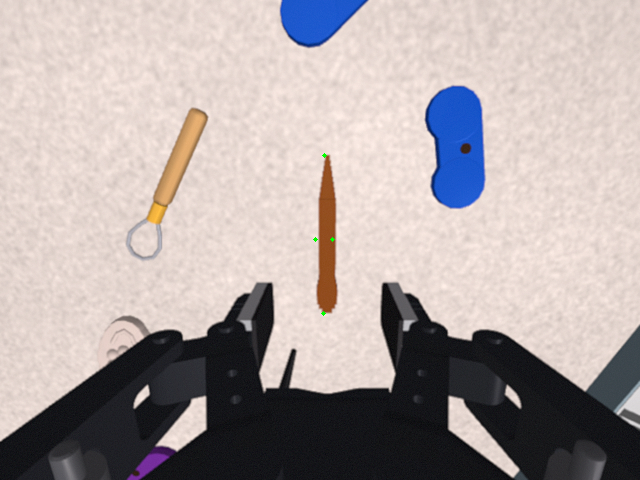

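>>> apply_moves --pt "0.006 0.08 0 0 0 0" --pt "0 0.08 0 0 0 0" --pt "0 0.07 0 0 0 0" --pt "0 0.045 0 0 0 0" --pt "0 0.017 0 0 0 0" --pt "0 0 0 0 0 0" --pt "0 0 0 0 0 0"

```text
time_s: 16.13
ee_pos: [0.4357, -0.2233, 0.0129]
ee_rot: [-1.552, -0.281, 0.282]
ft_force: [-0.0, 0.3, -0.6]
finger_gap: 0.0494
```

```bash
python3 go.py 435.4 -222.9 10.5 110.5
```

```text
t 16.13 p [ 435.7 -223.3   12.9] yaw 110.56 tilt [-0. -1.  0.] q [-0.47  0.42 -0.58  0.58  0.   -0.83] F [-0.02  0.32 -0.61] gap 49.4
shift total shares [-0.0005  0.006   0.0012] rows>=1 per row [-0.0005  0.006   0.0012] | turn total [-0.     0.002 -0.   ] rows 1 per [-0.0005  0.002  -0.0003]
```

>>> apply_moves --pt "0 0.005 0 0 0 0" --pt "0 0 0 0 0 0"

```text
time_s: 16.3
ee_pos: [0.4368, -0.224, 0.0118]
ee_rot: [-1.554, -0.283, 0.279]
ft_force: [-0.6, -0.8, 0.4]
finger_gap: 0.0499
```

>>> apply_moves --pt "0 0 0 0 0 0" --pt "0 0 0 0 0 0" --pt "0 0 0 0 0 0" --pt "0 0 0 0 0 0" --pt "0 0 0 0 0 0" --pt "0 0 0 0 0 0" --jaw 1

```text
time_s: 16.8
ee_pos: [0.436, -0.2237, 0.0115]
ee_rot: [-1.553, -0.282, 0.28]
ft_force: [-0.5, 0.4, 5.1]
finger_gap: 0.0118
```

```bash
python3 go.py
```

```text
t 16.8 p [ 436.  -223.7   11.5] yaw 110.5 tilt [ 0.001 -1.    -0.001] q [-0.47  0.42 -0.58  0.57  0.   -0.83] F [-0.51  0.36  5.09] gap 11.8
```

>>> apply_moves --pt "0 -0.03 0 0 0 0" --pt "0 -0.06 0 0 0 0" --pt "0 -0.1 0 0 0 0" --pt "0 -0.1 0 0 0 0" --pt "0 0 0 0 0 0" --pt "0 0 0 0 0 0"

```text
time_s: 17.3
ee_pos: [0.4378, -0.2246, 0.1295]
ee_rot: [-1.557, -0.285, 0.277]
ft_force: [-0.6, -0.6, 0.0]
finger_gap: 0.0117
```

```bash
python3 go.py 584.3 302.2 130 174.6;  python3 - <<'E'
from h import *
im=vision.capture("wrist");im=cv2.convertScaleAbs(im,alpha=1.5)
cv2.imwrite("pics/w9.png",im)
E
```

```text
t 17.3 p [ 437.8 -224.6  129.5] yaw 110.5 tilt [ 0.004 -1.    -0.005] q [-0.47  0.28 -0.42  0.87  0.   -0.83] F [-0.56 -0.55  0.02] gap 11.7
shift total shares [ 0.8043 -0.003   1.1053] rows>=14 per row [ 0.0574 -0.0002  0.0789] | turn total [ 1.300e-02 -2.137e+00  2.000e-03] rows 9 per [ 0.0015 -0.2374  0.0003]
```

View pics/w9.png

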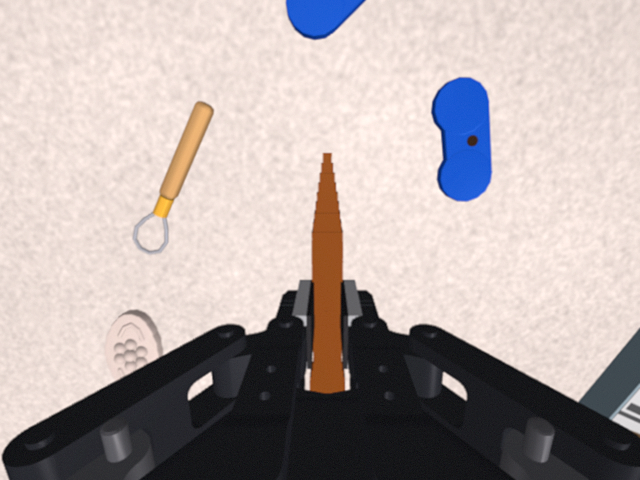

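>>> apply_moves --pt "0.04 -0.0002 0.055 0 0 0" --pt "0.0574 -0.0002 0.0789 0 0 0" --pt "0.0574 -0.0002 0.0789 0 0 0" --pt "0.0574 -0.0002 0.0789 0 0 0" --pt "0.0574 -0.0002 0.0789 0 0 0" --pt "0.0574 -0.0002 0.0789 0 0 0" --pt "0.0574 -0.0002 0.0789 0 0 0" --pt "0.0574 -0.0002 0.0789 0 0 0" --pt "0.0574 -0.0002 0.0789 0 0 0" --pt "0.0574 -0.0002 0.0789 0 0 0" --pt "0.0574 -0.0002 0.0789 0 0 0" --pt "0.0574 -0.0002 0.0789 0 0 0" --pt "0.0574 -0.0002 0.0789 0 0 0" --pt "0.0574 -0.0002 0.0789 0 0 0" --pt "0.0174 0 0.0239 0 0 0" --pt "0 0 0 0 0 0"

```text
time_s: 18.68
ee_pos: [0.5814, 0.306, 0.1251]
ee_rot: [-1.552, -0.282, 0.286]
ft_force: [0.4, -0.8, -0.1]
finger_gap: 0.0119
```

>>> apply_moves --pt "0 0 0 0 -0.2137 0" --pt "0 0 0 0 -0.2137 0" --pt "0 0 0 0 -0.2137 0" --pt "0 0 0 0 -0.2137 0" --pt "0 0 0 0 -0.2137 0" --pt "0 0 0 0 -0.2137 0" --pt "0 0 0 0 -0.2137 0" --pt "0 0 0 0 -0.2137 0" --pt "0 0 0 0 -0.2137 0" --pt "0 0 0 0 -0.2137 0" --pt "0 0 0 0 0 0" --pt "0 0 0 0 0 0"

```text
time_s: 19.68
ee_pos: [0.5809, 0.3012, 0.1266]
ee_rot: [-1.254, -1.134, 1.139]
ft_force: [0.2, 0.4, -0.1]
finger_gap: 0.0114
```

```bash
python3 go.py 584.3 302.2 21 174.6;  python3 - <<'E'
from h import *
c=vision.get_calibration("wrist")
im=vision.capture("wrist");im=cv2.convertScaleAbs(im,alpha=1.5)
a=np.radians(-5.37);X=np.array([np.cos(a),np.sin(a),0]);Y=np.array([-X[1],X[0],0])
o=np.array([.5072,.2281,0])+.056*X+.081*Y
Z=np.array([0,0,1])
for u in w2px([o+.029*Z+i*.055*X+j*.08*Y for i in(-1,1) for j in(-1,1)]+[o+.006*Z+.014*X],c): cv2.circle(im,tuple(int(v) for v in u),3,(0,255,0),-1)
cv2.imwrite("pics/w10.png",im)
E
```

```text
t 19.68 p [580.9 301.2 126.6] yaw 174.38 tilt [-0.002 -1.     0.002] q [ 0.48  0.54  0.01  1.04 -0.   -0.99] F [ 0.2   0.36 -0.08] gap 11.4
shift total shares [ 0.0038  0.2641 -0.0087] rows>=3 per row [ 0.0013  0.088  -0.0029] | turn total [-0.004 -0.007 -0.004] rows 1 per [-0.0044 -0.0074 -0.0037]
```

View pics/w10.png

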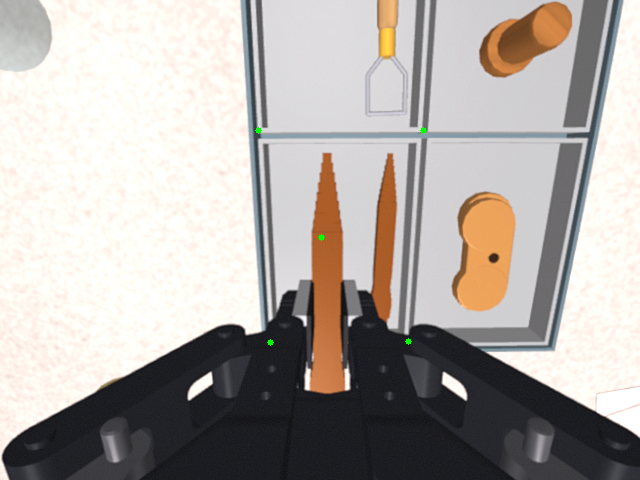

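Run:
```python
from h import *
c=vision.get_calibration("wrist")
im=cv2.convertScaleAbs(vision.capture("wrist"),alpha=1.1)
S=2;im=cv2.resize(im,None,fx=S,fy=S,interpolation=cv2.INTER_CUBIC)
a=np.radians(-5.37);X=np.array([np.cos(a),np.sin(a),0]);Y=np.array([-X[1],X[0],0])
Z=np.array([0,0,1]);b=np.array([.5072,.2281,0])
def line(p,q,col):
    P=[p+(q-p)*t for t in np.linspace(0,1,20)]
    cv2.polylines(im,[np.int32(w2px(P,c)*S+S/2)],False,col,1)
def rect(o,hx,hy,z,col):
    k=[o+z*Z+i*hx*X+j*hy*Y for i,j in((-1,-1),(1,-1),(1,1),(-1,1))]
    for i in range(4): line(k[i],k[(i+1)%4],col)
rect(b,.1175,.167,.03,(0,0,255))
for i in(-1,1):
    for j in(-1,1):
        o=b+i*.056*X+j*.081*Y
        rect(o,.055,.08,.029,(0,255,0)); rect(o,.052,.077,.006,(255,0,0))
cv2.imwrite("pics/w11.png",im[0:600,480:1280])
```

```text
(no output)
```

View pics/w11.png

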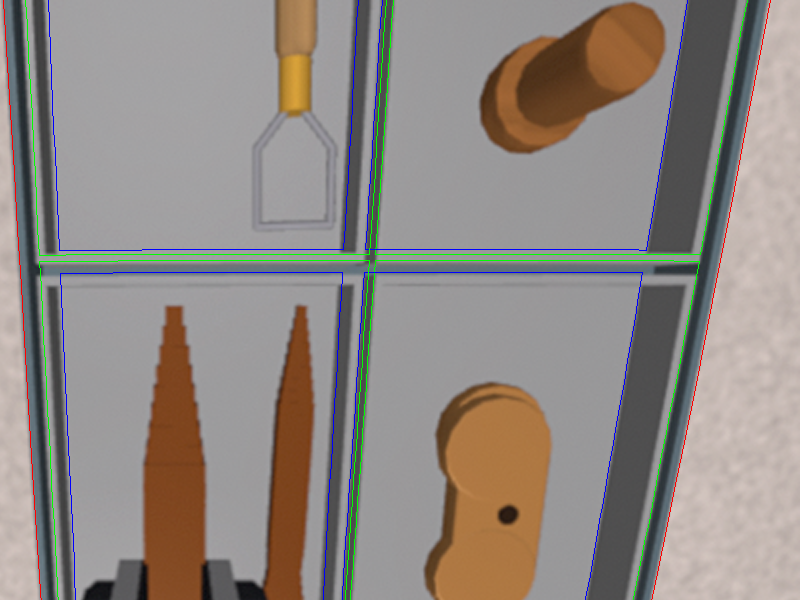

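>>> apply_moves --pt "0.004 0.07 -0.007 0 0 0" --pt "0 0.08 0 0 0 0" --pt "0 0.06 0 0 0 0" --pt "0 0.035 0 0 0 0" --pt "0 0.012 0 0 0 0" --pt "0 0 0 0 0 0" --pt "0 0 0 0 0 0"

```text
time_s: 20.37
ee_pos: [0.5853, 0.3044, 0.0255]
ee_rot: [-1.253, -1.14, 1.139]
ft_force: [0.6, -0.2, 0.4]
finger_gap: 0.0117
```

```bash
python3 go.py 584.3 302.5 18.5 174.6
```

```text
t 20.37 p [585.3 304.4  25.5] yaw 174.57 tilt [ 0. -1. -0.] q [ 0.48  0.63 -0.11  0.82 -0.   -1.  ] F [ 0.56 -0.15  0.43] gap 11.7
shift total shares [-0.0049  0.0175  0.002 ] rows>=1 per row [-0.0049  0.0175  0.002 ] | turn total [ 0.001 -0.001  0.001] rows 1 per [ 0.0009 -0.0011  0.0006]
```

>>> apply_moves --pt "0 0.006 0 0 0 0" --pt "0 0.006 0 0 0 0" --pt "0 0.005 0 0 0 0" --pt "0 0.002 0 0 0 0" --pt "0 0 0 0 0 0"

```text
time_s: 20.78
ee_pos: [0.585, 0.3043, 0.0176]
ee_rot: [-1.252, -1.14, 1.139]
ft_force: [-0.2, -0.2, 0.1]
finger_gap: 0.0121
```

```bash
python3 go.py 584.3 302.5 17.5 174.6
```

```text
t 20.78 p [585.  304.3  17.6] yaw 174.6 tilt [ 0. -1. -0.] q [ 0.48  0.64 -0.12  0.81 -0.   -1.  ] F [-0.22 -0.18  0.1 ] gap 12.1
shift total shares [-0.0048  0.0002  0.0013] rows>=1 per row [-0.0048  0.0002  0.0013] | turn total [0.001 0.    0.   ] rows 1 per [0.0006 0.0001 0.0003]
```

>>> apply_moves --pt "0 0.002 0 0 0 0" --pt "0 0 0 0 0 0"

```text
time_s: 20.95
ee_pos: [0.585, 0.3044, 0.0175]
ee_rot: [-1.252, -1.14, 1.139]
ft_force: [-0.4, -0.5, 4.7]
finger_gap: 0.0118
```

>>> apply_moves --pt "0 0 0 0 0 0" --pt "0 0 0 0 0 0" --pt "0 0 0 0 0 0" --pt "0 0 0 0 0 0" --jaw 0.66

```text
time_s: 21.28
ee_pos: [0.5849, 0.3043, 0.0164]
ee_rot: [-1.252, -1.139, 1.14]
ft_force: [-0.4, 0.0, -1.3]
finger_gap: 0.0293
```

>>> apply_moves --pt "0 -0.03 0 0 0 0" --pt "0 -0.06 0 0 0 0" --pt "0 -0.1 0 0 0 0" --pt "0 -0.1 0 0 0 0" --pt "0 0 0 0 0 0" --pt "0 0 0 0 0 0"

```text
time_s: 21.78
ee_pos: [0.5874, 0.3056, 0.1371]
ee_rot: [-1.254, -1.147, 1.133]
ft_force: [0.4, -0.0, -0.4]
finger_gap: 0.0288
```

```bash
python3 go.py 432.3 -351.1 130 81.3;  python3 - <<'E'
from h import *
im=vision.capture("wrist");im=cv2.convertScaleAbs(im,alpha=1.3)
cv2.imwrite("pics/w12.png",im)
E
```

```text
t 21.78 p [587.4 305.6 137.1] yaw 174.61 tilt [ 0.004 -1.    -0.007] q [ 0.48  0.54  0.03  1.06 -0.   -1.  ] F [ 0.35 -0.02 -0.39] gap 28.8
shift total shares [-1.6711  0.0088  0.2319] rows>=17 per row [-0.0983  0.0005  0.0136] | turn total [3.00e-03 3.11e+00 1.70e-02] rows 14 per [2.000e-04 2.222e-01 1.200e-03]
```

View pics/w12.png

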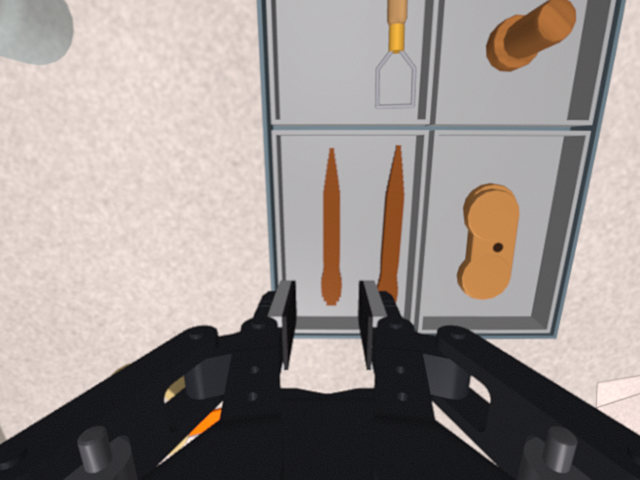

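>>> apply_moves --pt "-0.07 0.0005 0.0136 0 0 0" --pt "-0.0983 0.0005 0.0136 0 0 0" --pt "-0.0983 0.0005 0.0136 0 0 0" --pt "-0.0983 0.0005 0.0136 0 0 0" --pt "-0.0983 0.0005 0.0136 0 0 0" --pt "-0.0983 0.0005 0.0136 0 0 0" --pt "-0.0983 0.0005 0.0136 0 0 0" --pt "-0.0983 0.0005 0.0136 0 0 0" --pt "-0.0983 0.0005 0.0136 0 0 0" --pt "-0.0983 0.0005 0.0136 0 0 0" --pt "-0.0983 0.0005 0.0136 0 0 0" --pt "-0.0983 0.0005 0.0136 0 0 0" --pt "-0.0983 0.0005 0.0136 0 0 0" --pt "-0.0983 0.0005 0.0136 0 0 0" --pt "-0.0983 0.0005 0.0136 0 0 0" --pt "-0.0983 0.0005 0.0136 0 0 0" --pt "-0.0983 0.0005 0.0136 0 0 0" --pt "-0.028 0 0 0 0 0" --pt "0 0 0 0 0 0" --jaw 0.4

```text
time_s: 23.42
ee_pos: [0.4286, -0.3548, 0.1277]
ee_rot: [-1.253, -1.135, 1.136]
ft_force: [0.8, 0.6, 0.4]
finger_gap: 0.0512
```

>>> apply_moves --pt "0 0 0 0 0.2222 0" --pt "0 0 0 0 0.2222 0" --pt "0 0 0 0 0.2222 0" --pt "0 0 0 0 0.2222 0" --pt "0 0 0 0 0.2222 0" --pt "0 0 0 0 0.2222 0" --pt "0 0 0 0 0.2222 0" --pt "0 0 0 0 0.2222 0" --pt "0 0 0 0 0.2222 0" --pt "0 0 0 0 0.2222 0" --pt "0 0 0 0 0.2222 0" --pt "0 0 0 0 0.2222 0" --pt "0 0 0 0 0.2222 0" --pt "0 0 0 0 0.2222 0" --pt "0 0 0 0 0 0" --pt "0 0 0 0 0 0"

```text
time_s: 24.75
ee_pos: [0.4297, -0.3506, 0.1284]
ee_rot: [-1.566, 0.117, -0.115]
ft_force: [-0.1, 0.3, -0.1]
finger_gap: 0.0512
```

```bash
python3 go.py 432.3 -351.1 12 81.3
python3 - <<'E'
from h import *
c=vision.get_calibration("wrist")
im=vision.capture("wrist");im=cv2.convertScaleAbs(im,alpha=1.3)
a=np.radians(-8.7);X=np.array([np.cos(a),np.sin(a),0]);Y=np.array([-X[1],X[0],0])
o=np.array([.4422,-.3526,.007])
for u in w2px([o+.065*X,o-.065*X,o-.01*X+.0065*Y,o-.01*X-.0065*Y],c): cv2.circle(im,tuple(int(v) for v in u),2,(0,255,0),-1)
cv2.imwrite("pics/w13.png",im)
E
```

```text
t 24.75 p [ 429.7 -350.6  128.4] yaw 81.54 tilt [-0.002 -1.     0.002] q [-0.68  0.38 -0.26  0.93  0.   -0.54] F [-0.07  0.33 -0.09] gap 51.2
shift total shares [ 0.0072  0.291  -0.0008] rows>=3 per row [ 0.0024  0.097  -0.0003] | turn total [-0.003  0.008 -0.004] rows 1 per [-0.003   0.0079 -0.0036]
```

View pics/w13.png

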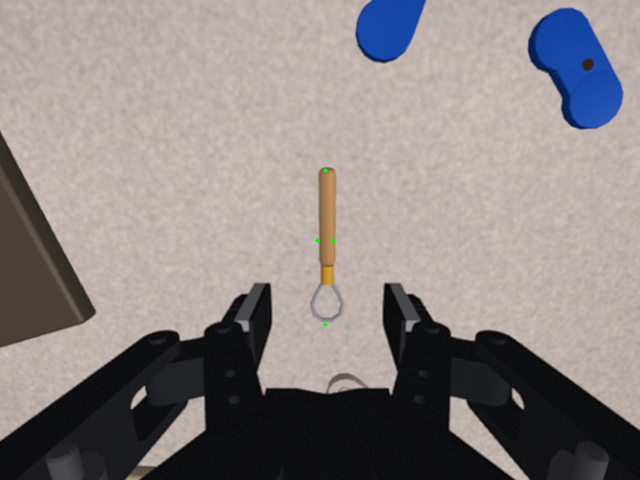

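>>> apply_moves --pt "0.0055 0.08 0 0 0 0" --pt "0 0.08 0 0 0 0" --pt "0 0.07 0 0 0 0" --pt "0 0.04 0 0 0 0" --pt "0 0.02 0 0 0 0" --pt "0 0.003 0 0 0 0" --pt "0 0 0 0 0 0" --pt "0 0 0 0 0 0"

```text
time_s: 25.47
ee_pos: [0.4332, -0.3533, 0.0131]
ee_rot: [-1.569, 0.118, -0.12]
ft_force: [-0.5, 0.3, -0.1]
finger_gap: 0.0511
```

```bash
python3 go.py 432.3 -351.1 12 81.3
```

```text
t 25.47 p [ 433.2 -353.3   13.1] yaw 81.32 tilt [ 0.002 -1.    -0.001] q [-0.68  0.5  -0.41  0.66  0.   -0.53] F [-0.52  0.27 -0.1 ] gap 51.1
shift total shares [-0.0029  0.0028  0.0051] rows>=1 per row [-0.0029  0.0028  0.0051] | turn total [0.002 0.001 0.004] rows 1 per [0.002  0.0008 0.0035]
```

>>> apply_moves --pt "0 0.002 0.004 0 0 0" --pt "0 0 0 0 0 0"

```text
time_s: 25.63
ee_pos: [0.4333, -0.3515, 0.0124]
ee_rot: [-1.569, 0.118, -0.121]
ft_force: [-0.0, -0.2, 0.6]
finger_gap: 0.0511
```

>>> apply_moves --pt "0 0 0 0 0 0" --pt "0 0 0 0 0 0" --pt "0 0 0 0 0 0" --pt "0 0 0 0 0 0" --pt "0 0 0 0 0 0" --pt "0 0 0 0 0 0" --jaw 1

```text
time_s: 26.13
ee_pos: [0.4327, -0.3513, 0.0118]
ee_rot: [-1.568, 0.119, -0.12]
ft_force: [-2.1, 1.3, 5.2]
finger_gap: 0.0106
```

```bash
python3 go.py
```

```text
t 26.13 p [ 432.7 -351.3   11.8] yaw 81.28 tilt [ 0.001 -1.    -0.   ] q [-0.68  0.5  -0.41  0.65 -0.   -0.53] F [-2.11  1.29  5.25] gap 10.6
```

>>> apply_moves --pt "0 -0.03 0 0 0 0" --pt "0 -0.06 0 0 0 0" --pt "0 -0.1 0 0 0 0" --pt "0 -0.1 0 0 0 0" --pt "0 0 0 0 0 0" --pt "0 0 0 0 0 0"

```text
time_s: 26.63
ee_pos: [0.4343, -0.3526, 0.1298]
ee_rot: [-1.571, 0.115, -0.124]
ft_force: [0.2, -0.5, -1.0]
finger_gap: 0.011
```

```bash
python3 go.py 569 141 130 174.6;  python3 - <<'E'
from h import *
im=vision.capture("wrist");im=cv2.convertScaleAbs(im,alpha=1.3)
cv2.imwrite("pics/w14.png",im)
E
```

```text
t 26.63 p [ 434.3 -352.6  129.8] yaw 81.28 tilt [ 0.005 -1.    -0.003] q [-0.68  0.38 -0.26  0.93 -0.   -0.53] F [ 0.21 -0.51 -1.04] gap 11.0
shift total shares [ 0.1459 -0.0039  1.2709] rows>=13 per row [ 0.0112 -0.0003  0.0978] | turn total [ 1.300e-02 -3.111e+00  3.000e-03] rows 14 per [ 9.000e-04 -2.222e-01  2.000e-04]
```

View pics/w14.png

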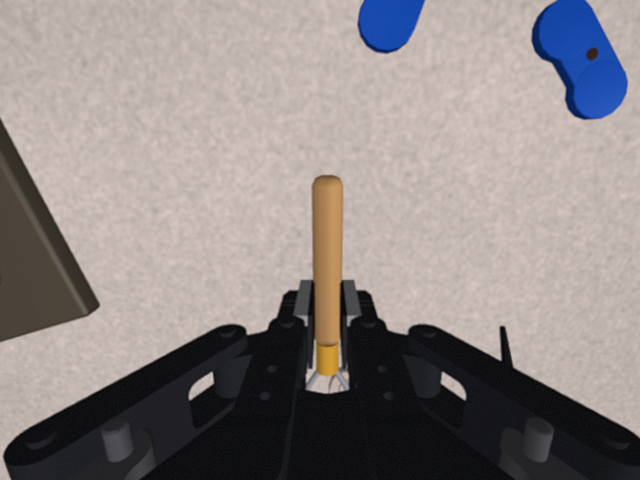

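>>> apply_moves --pt "0.0116 0 0.07 0 0 0" --pt "0.0116 0 0.0955 0 0 0" --pt "0.0116 0 0.0955 0 0 0" --pt "0.0116 0 0.0955 0 0 0" --pt "0.0116 0 0.0955 0 0 0" --pt "0.0116 0 0.0955 0 0 0" --pt "0.0116 0 0.0955 0 0 0" --pt "0.0116 0 0.0955 0 0 0" --pt "0.0116 0 0.0955 0 0 0" --pt "0.0116 0 0.0955 0 0 0" --pt "0.0116 0 0.0955 0 0 0" --pt "0.0116 0 0.0955 0 0 0" --pt "0.0116 0 0.0955 0 0 0" --pt "0 0 0.0255 0 0 0" --pt "0 0 0 0 0 0"

```text
time_s: 27.93
ee_pos: [0.5665, 0.1334, 0.1247]
ee_rot: [-1.568, 0.118, -0.113]
ft_force: [0.2, -0.6, -1.1]
finger_gap: 0.011
```

>>> apply_moves --pt "0 0 0 0 -0.2222 0" --pt "0 0 0 0 -0.2222 0" --pt "0 0 0 0 -0.2222 0" --pt "0 0 0 0 -0.2222 0" --pt "0 0 0 0 -0.2222 0" --pt "0 0 0 0 -0.2222 0" --pt "0 0 0 0 -0.2222 0" --pt "0 0 0 0 -0.2222 0" --pt "0 0 0 0 -0.2222 0" --pt "0 0 0 0 -0.2222 0" --pt "0 0 0 0 -0.2222 0" --pt "0 0 0 0 -0.2222 0" --pt "0 0 0 0 -0.2222 0" --pt "0 0 0 0 -0.2222 0" --pt "0 0 0 0 0 0" --pt "0 0 0 0 0 0"

```text
time_s: 29.27
ee_pos: [0.566, 0.1291, 0.1259]
ee_rot: [-1.253, -1.134, 1.139]
ft_force: [0.2, 0.2, 0.1]
finger_gap: 0.0109
```

```bash
python3 go.py 569 129 23 174.6;  python3 - <<'E'
from h import *
im=vision.capture("wrist");im=cv2.convertScaleAbs(im,alpha=1.3)
cv2.imwrite("pics/w15.png",im)
im=vision.capture("top");im=cv2.convertScaleAbs(im,alpha=1.5)
cv2.imwrite("pics/t15.png",im)
E
```

```text
t 29.27 p [566.  129.1 125.9] yaw 174.36 tilt [-0.001 -1.     0.003] q [ 0.22  0.42 -0.2   0.95 -0.   -1.25] F [0.17 0.16 0.06] gap 10.9
shift total shares [ 0.0007  0.2573 -0.0081] rows>=3 per row [ 0.0002  0.0858 -0.0027] | turn total [-0.005 -0.008 -0.003] rows 1 per [-0.0053 -0.008  -0.0026]
```

View pics/w15.png

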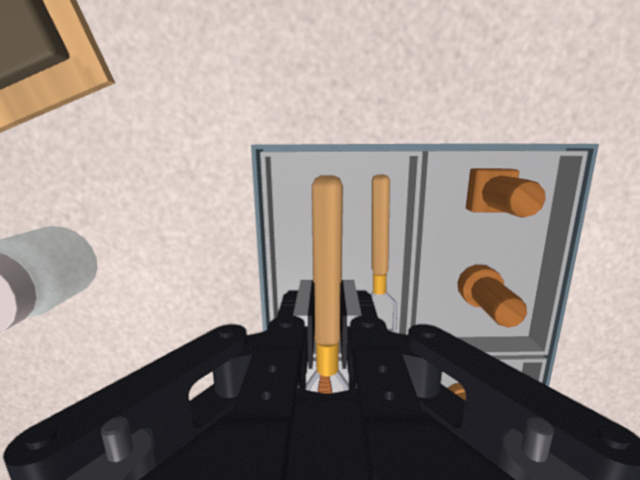

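View pics/t15.png

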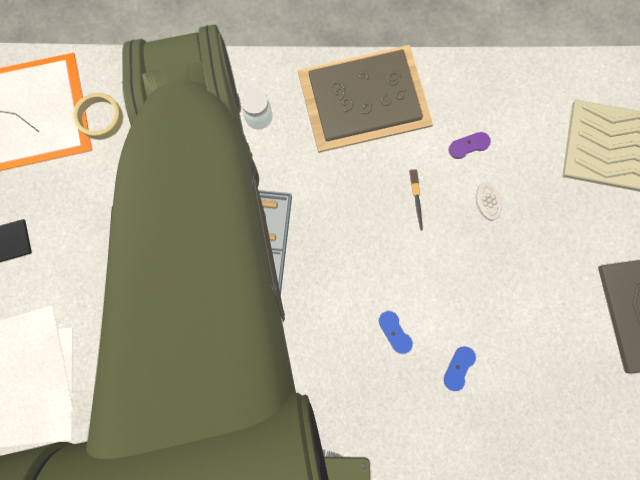

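>>> apply_moves --pt "0 0.07 -0.006 0 0 0" --pt "0 0.08 0 0 0 0" --pt "0 0.06 0 0 0 0" --pt "0 0.035 0 0 0 0" --pt "0 0.012 0 0 0 0" --pt "0 0 0 0 0 0" --pt "0 0 0 0 0 0"

```text
time_s: 29.95
ee_pos: [0.5701, 0.1304, 0.0248]
ee_rot: [-1.253, -1.139, 1.139]
ft_force: [-0.4, -0.0, 0.2]
finger_gap: 0.0111
```

```bash
python3 go.py 569 129 18 174.6
```

```text
t 29.95 p [570.1 130.4  24.8] yaw 174.57 tilt [ 0. -1. -0.] q [ 0.22  0.53 -0.33  0.72 -0.   -1.25] F [-0.43 -0.02  0.22] gap 11.1
shift total shares [-0.0037  0.017   0.0024] rows>=1 per row [-0.0037  0.017   0.0024] | turn total [ 0.001 -0.001  0.   ] rows 1 per [ 0.0009 -0.0012  0.0002]
```

>>> apply_moves --pt "0 0.006 0 0 0 0" --pt "0 0.006 0 0 0 0" --pt "0 0.004 0 0 0 0" --pt "0 0.002 0 0 0 0" --pt "0 0 0 0 0 0"

```text
time_s: 30.37
ee_pos: [0.5701, 0.1305, 0.0178]
ee_rot: [-1.253, -1.14, 1.139]
ft_force: [0.3, 0.3, 3.1]
finger_gap: 0.0106
```

```bash
python3 go.py 569 129 18 174.6
```

```text
t 30.37 p [570.1 130.5  17.8] yaw 174.61 tilt [ 0.    -1.    -0.001] q [ 0.23  0.53 -0.33  0.7   0.   -1.25] F [0.32 0.31 3.11] gap 10.6
shift total shares [-0.004  -0.0006  0.0023] rows>=1 per row [-0.004  -0.0006  0.0023] | turn total [0.002 0.    0.001] rows 1 per [0.0018 0.0002 0.0007]
```

Contact felt; release narrowly and rise.

>>> apply_moves --pt "0 0 0 0 0 0" --pt "0 0 0 0 0 0" --pt "0 0 0 0 0 0" --pt "0 0 0 0 0 0" --jaw 0.67

```text
time_s: 30.7
ee_pos: [0.5696, 0.1304, 0.0171]
ee_rot: [-1.252, -1.14, 1.14]
ft_force: [0.4, 0.4, 0.0]
finger_gap: 0.028
```

>>> apply_moves --pt "0 -0.03 0 0 0 0" --pt "0 -0.06 0 0 0 0" --pt "0 -0.1 0 0 0 0" --pt "0 -0.1 0 0 0 0" --pt "0 -0.1 0 0 0 0" --pt "0 0 0 0 0 0"

```text
time_s: 31.2
ee_pos: [0.5747, 0.1315, 0.1818]
ee_rot: [-1.26, -1.152, 1.13]
ft_force: [1.3, 0.2, 0.9]
finger_gap: 0.0283
```

```bash
python3 go.py 300 -250 220;  python3 - <<'E'
from h import *
im=vision.capture("wrist");im=cv2.convertScaleAbs(im,alpha=1.3)
cv2.imwrite("pics/w16.png",im)
E
```

```text
t 31.2 p [574.7 131.5 181.8] yaw 174.6 tilt [ 0.005 -1.    -0.014] q [ 0.23  0.39 -0.1   1.07  0.   -1.25] F [1.25 0.21 0.9 ] gap 28.3
shift total shares [-1.0137 -0.1083  0.5925] rows>=12 per row [-0.0845 -0.009   0.0494]
```

View pics/w16.png

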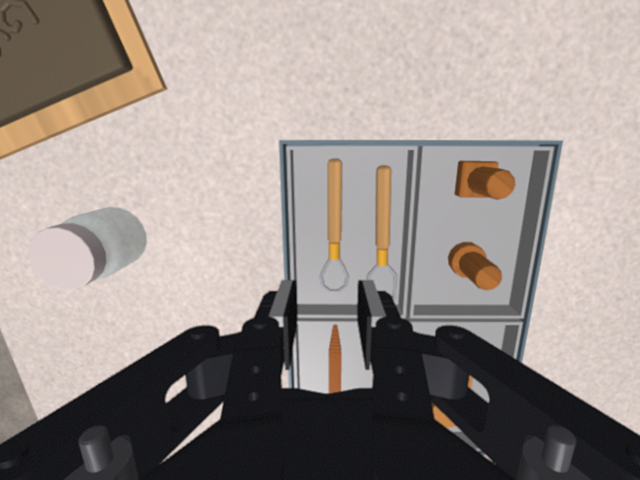

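>>> apply_moves --pt "-0.07 -0.009 0.0494 0 0 0" --pt "-0.0845 -0.009 0.0494 0 0 0" --pt "-0.0845 -0.009 0.0494 0 0 0" --pt "-0.0845 -0.009 0.0494 0 0 0" --pt "-0.0845 -0.009 0.0494 0 0 0" --pt "-0.0845 -0.009 0.0494 0 0 0" --pt "-0.0845 -0.009 0.0494 0 0 0" --pt "-0.0845 -0.009 0.0494 0 0 0" --pt "-0.0845 -0.009 0.0494 0 0 0" --pt "-0.0845 -0.009 0.0494 0 0 0" --pt "-0.0845 -0.009 0.0494 0 0 0" --pt "-0.0845 -0.009 0.0494 0 0 0" --pt "0 0 0 0 0 0" --pt "0 0 0 0 0 0"

```text
time_s: 32.42
ee_pos: [0.2945, -0.2465, 0.2157]
ee_rot: [-1.254, -1.135, 1.135]
ft_force: [0.7, -0.4, -0.1]
finger_gap: 0.0282
```

```bash
python3 go.py;  python3 - <<'E'
from h import *
im=vision.capture("top");cv2.imwrite("pics/t17.png",im)
c=vision.get_calibration("top")
S=4;big=cv2.convertScaleAbs(cv2.resize(im,None,fx=S,fy=S,interpolation=cv2.INTER_CUBIC),alpha=1.5)
cv2.imwrite("pics/t17b.png",big[680:1260,400:1200])
a=cv2.imread("pics/top0.png")
d=cv2.absdiff(a,im).max(2)
print("brush diff",d[165:235,405:428].max(),"med diff",d[178:225,472:505].max(), "typ noise",np.percentile(d[140:200,520:560],99))
b=np.array([507.2,228.1]);t=np.radians(-5.37);R=np.array([[np.cos(t),np.sin(t)],[-np.sin(t),np.cos(t)]])
hsv=cv2.cvtColor(im,cv2.COLOR_BGR2HSV)
m=((hsv[...,1]>75)&(hsv[...,0]<35)).astype(np.uint8);m[:180]=0;m[310:]=0;m[:,:105]=0;m[:,295:]=0
n,l,s,cc=cv2.connectedComponentsWithStats(m)
for i in range(1,n):
    if s[i,4]<30: continue
    ys,xs=np.where(l==i);P=px2w(np.c_[xs,ys],c,.012)[:,:2]*1000
    r_=cv2.minAreaRect(P.astype(np.float32));bp=R@(np.array(r_[0])-b);o=np.array([np.sign(bp[0])*57,np.sign(bp[1])*83])
    print("in tray",(bp-o).round(1),"tray",np.sign(bp),"size",np.round(r_[1],1),"ang",round(r_[2]+5.37,1))
E
```

```text
t 32.42 p [ 294.5 -246.5  215.7] yaw 174.27 tilt [ 0.001 -1.     0.001] q [-0.7   0.03 -0.48  1.06  0.   -2.17] F [ 0.74 -0.45 -0.14] gap 28.2
brush diff 6 med diff 6 typ noise 6.0
in tray [15.  -0.2] tray [1. 1.] size [128.3  17.3] ang 91.7
in tray [ 15.3 -17.3] tray [ 1. -1.] size [92.9 11.7] ang 90.3
in tray [-34.    2.3] tray [1. 1.] size [140.4  16.9] ang 89.7
in tray [-29.7 -11.6] tray [ 1. -1.] size [93.8 12.4] ang 91.4
in tray [3.1 9.8] tray [-1.  1.] size [97.5 43.1] ang 91.2
in tray [ 1.6 31.7] tray [-1. -1.] size [30.2 34.6] ang 5.8
in tray [  2.4 -47.1] tray [-1. -1.] size [32.4 31.9] ang 89.7
```

View pics/t17b.png

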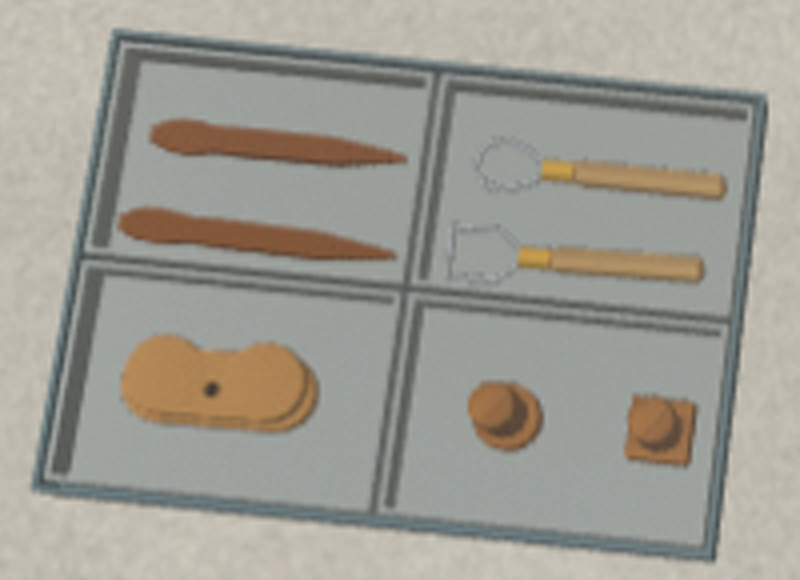

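```bash
python3 -c "
from plant import r
print(r.close_job())"
```

```text
the job is handed in; nothing more can be done
None
```

All four tools are in their own kind's trays in the box, and I handed the job in at about 32 s of the 102 s. The hand-in gives no verdict.

The last top view, with the arm clear of everything, showed these positions. They are good to a few mm, because I fitted the tray centres from the pictures:

| Tool | Position in its tray | Orientation |
|---|---|---|
| Modelling knife | x +15, y 0 mm | within 2° of lengthwise |
| Loop tool | x +15, y about +1 mm (worked out from its handle) | within 1° of lengthwise |
| Kidney rib | x about +3, y about +10 mm | lying flat on the other rib, judged by eye |
| Clay stamp | x about +2, y about +30 mm | standing upright beside the other stamp, judged by eye |

- **Brush and medallion:** the before and after pictures differ there only by noise, so they did not move.
- **Forces:** the highest I read at the wrist was about 13 N, while pressing the rib onto its stack.
- **What disagreed:** my first tray layout was 2–4 mm off against the wrist camera, because the gaps between the trays are wider than I assumed. The scene camera also differed from the top camera by about 5 mm. Both were inside the placing margins.

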